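Pack a pipe job into the site chest

ROBOT

A 6-joint arm with a two-finger parallel gripper is mounted at the origin on the work surface. World frame = base frame: x ahead of the robot, y to its left, z up, the work surface at z = 0. Lengths are in m, angles in rad, forces in N, time in s.
With the tool pointing down it reaches from about 0.25 to 0.85 m from the base axis. Payload 12.5 kg.
Tool frame: the origin (TCP) lies midway between the tips of the shut fingers; the grasp point (between the pads) lies 19 mm behind it; z points along the fingers, y is the direction in which the jaws open and shut (so a half turn about z gives the same grasp; the last joint's range is limited). The gripper opens to 93 mm and grips with 3 to 60 N. Pads are 15 mm wide; open, the fingers measure 128 mm over their backs; the gripper's body (75 mm by 188 mm) begins 65 mm behind the grasp point.
Start: joints at [-1.373, 0.351, 1.652, -0, 1.139, -0.085], TCP at [0.153, -0.528, 0.195] pointing down, gripper open.
Joint ranges: [-2.75, 2.75], [-0.79, 2.1], [0.01, 2.65], [-1.57, 4.71], [0.07, 3.14], [-2.87, 2.87]. Speed limits (rad/s): [2.22, 2.22, 2.79, 3.14, 3.14, 3.14].

INTERFACE

Orientations are given as a 3x3 rotation matrix whose columns are the frame's x, y, z axes.
In Python, from workcell import get_obs, read_camera, camera_info, close_job gives the robot as it stands.
- The arm moves only by the shell command python3 -m pendant 'ROWS' [FORCE]. ROWS is JSON, a list of rows, each an object with "dp": the shift along the world's x, y, z in mm, a list of three; "rotation": the turn, a rotation vector about the world's x, y, z in degrees, a list of three; "hand": the opening, from 0 (shut) to 1 (fully open). In form: [{"dp": [x, y, z], "rotation": [ax, ay, az], "hand": hand}, ...]. A call has 1 to 10 rows; each row shifts and turns the pose as measured when the row begins; what a row does not reach is not made up. A row lasts 1/12 s, in which the tool goes at most 41.7 mm and 7.16 degrees, less where a joint would pass 70% of its speed; a pose out of reach is approached as far as the arm can. A call with a gripper value outside its range is refused whole. The fingers move at their own pace and stop on an object; FORCE is the grip in N (left out, the last holds). Time passes only in rows, so rows that do not move let the fingers close. It gives the time, the measured TCP pose, the force and the opening at its end, in the units of the state.
- get_obs(): the state, without advancing time (a new reading comes with each control period).
- read_camera(name): name is "scene" or "top" or "wrist"; returns (picture, depth): 420x560x3 uint8, red, green, blue; 420x560 float32, m along the optical axis (not along the pixel's ray), 0 where there is no reading.
- camera_info(name): a dict with "camera_matrix" (3x3 intrinsics, pixels), "k1" (the pictures are not rectified: a ray, as slopes to the right and down, at radius r is drawn at 1 + k1 r^2 times it, then the intrinsics apply), "rvec" (rotation vector, rad) and "tvec" (3), from world to camera coordinates, as OpenCV has them. Camera axes: x right, y down, z forward; pixel columns grow to the right and rows downward; lengths in m; the calibration is good to about 2 mm. A picture is of the moment at which its call begins: read the wrist's pose just before it. camera_info takes no time and is no camera call; for the wrist camera it gives the pose at the moment of the call.
- close_job(): hands the job in, once; it reports no verdict.
The state is a dict: "time": time; "q": joint angles; "dq": joint speeds; "tau": joint torques, N m; "eef_pos": TCP position; "ee_rot": TCP orientation; "ft_force": force on the tool from outside, world axes, zero at the start; "torque": the same for the moment, N m; "width": opening from 0.0 (shut) to 1.0 (fully open).
Only numpy, scipy, OpenCV 4.12 (cv2) and the standard library are available. Lean on these libraries where they do the work, as an engineer would, in place of code of your own. Each camera call takes 0.05 s, during which the arm holds its last target. There are 200 camera calls.

TASK

Pack this pipe job for site: swing the chest lid up past its balance point so that its gas struts hold it open on their own, and back the T-handle of the yoke vise off by at least one and a quarter turns (anticlockwise seen from above), so that the jaw is well clear before you draw the clamped pipe with its elbow out of the vise. Lay that pipe and every loose pipe tee from the bench inside the open chest, then shut the lid fully. Leave the other things on the bench where they are.

Things in the scene. Friction and masses are not known exactly. Their poses are not given: they have to be found in the camera images.
- chest: Flat grey steel chest, fixed on the bench: tub 220 (x) x 340 (y) x 80 mm high, walls and floor 4 mm, the lid adds 34 mm. Origin: centre of its underside on the bench; x from the front (handle side, facing the robot) to the hinge side, y along its long side, z up.
- chest_floor (a point): Centre of the tub's inner floor, 4 mm above the bench; the clear inside is 212 (x) x 332 (y) mm and 76 mm deep to the tub's rim (about 100 mm under the shut lid). A slim gas strut runs along each short end wall, within 20 mm of it.
- lid (a joint): Lid angle, rad: 0 shut, 1.6 fully open at its stop (just past upright). 1.2 kg on two damped gas struts; balance point near 0.7: below it the lid sinks shut by itself in a few seconds, above it the struts push it up to 1.6 and hold it. Lifting it by the handle, or pulling it back down, takes about 3 N.
- lid_handle (a point): Middle of the lid's bow handle: round bar 10 mm thick, 110 mm long, parallel to the chest's y, 42 mm out from the lid's front edge. Shut: 97 mm above the bench, 264 mm in front of the hinge line and 17 mm above it; open: at the top, about 345 mm above the bench. Its axes turn with the lid.
- lid_hinge (a point): Point on the hinge line (along the chest's y), middle of the tub's rear rim, 80 mm above the bench.
- vise: Blue yoke pipe vise bolted down: two yoke legs (outer faces 60 mm either side of the pipe), bridge to 202 mm, and an open V pipe rest 92 mm in front of the jaws. Origin: on the bench below the middle of the jaws, which are 36 mm long; pipe axis 85 mm above it; x along the pipe, away from its elbow end and the robot; z up.
- screw (a joint): Turn of the vise screw and its T-handle, rad, from tight; grows anticlockwise seen from above; 0 to 0.3 at the start (pipe clamped), stop at 13. Jaw and T-handle rise 6 mm a turn. It turns stiffly (0.1 Nm) and stays where it is left. One and a quarter turns is 7.85.
- bar_mid (a point): Middle of the T-handle's bar, on the vertical screw axis, about 245 mm above the bench when clamped (screw head of 24 mm diameter round it, 13 mm up and down).
- bar_end_a (a point): Grip point near one end of the T-handle bar, 55 mm from the axis. The bar is round, level, 10 mm thick, 136 mm long, with an 18 mm ball at each end (68 mm from the axis).
- bar_end_b (a point): Grip point near the other end of the bar, 55 mm from the axis on the opposite side.
- spool: The pipe in the vise: 27 mm thick, 0.4 kg, a dark elbow on the end nearer the robot. Origin on its axis near the centre of mass, 80 to 98 mm before the jaws' middle; x away from the elbow. Bare end x = +133 mm, elbow from x = -62 to -114, its second leg (37 mm thick) points along -z to 33 mm. Free between rest and elbow: best gripped at x = -25 to -45 mm.
- spool_elbow (a point): Corner of the elbow, on the pipe axis at x = -95 mm of the pipe.
- spool_tail (a point): Bare end of the pipe, on its axis at x = +133 mm.
- tee0: Dark cast-iron pipe tee lying flat, 0.15 kg, alike with the other tees; one to three tees are present. Origin where its axes cross (18 mm above the bench): the straight run lies along x from -36 to +36 mm, the branch along +y to 36 mm; the beads at the three mouths are 36 mm in diameter and 14 mm long, the body between 32 mm.
- tee1: Dark cast-iron pipe tee lying flat, 0.15 kg, alike with the other tees; one to three tees are present. Origin where its axes cross (18 mm above the bench): the straight run lies along x from -36 to +36 mm, the branch along +y to 36 mm; the beads at the three mouths are 36 mm in diameter and 14 mm long, the body between 32 mm.
- tee2: Dark cast-iron pipe tee lying flat, 0.15 kg, alike with the other tees; one to three tees are present. Origin where its axes cross (18 mm above the bench): the straight run lies along x from -36 to +36 mm, the branch along +y to 36 mm; the beads at the three mouths are 36 mm in diameter and 14 mm long, the body between 32 mm.
- tee3: Dark cast-iron pipe tee lying flat, 0.15 kg, alike with the other tees; one to three tees are present. Origin where its axes cross (18 mm above the bench): the straight run lies along x from -36 to +36 mm, the branch along +y to 36 mm; the beads at the three mouths are 36 mm in diameter and 14 mm long, the body between 32 mm.
- jar: Small amber jar, 54 mm across, 58 mm high; not part of the job, leave where it is. Origin: centre of its underside.
- tin: Flat round tin, 72 mm across, 38 mm high; not part of the job, leave where it is. Origin: centre of its underside.
- oil_bottle: White plastic bottle, 60 mm across, 150 mm high; not part of the job, leave where it is. Origin: centre of its underside.
- drink_can: Yellow drink can, 66 mm across, 115 mm high; not part of the job, leave where it is. Origin: centre of its underside.
- hammer: Hammer lying flat, beyond the vise on the right; not part of the job, leave where it is. Origin: on the underside.
- flat_file: Flat file with a wooden handle, 250 mm long, lying near the robot; not part of the job, leave where it is. Origin: on the underside.

How it is judged:
On the way, in this order (a step that is already met when the one before it is completed fails the run):
1. the lid stands open on its struts with nothing touching it (value of joint lid above 1.25 rad and contact force between each of the fingers, the arm and lid below 0.3 N), for 0.4 s.
2. with the lid up, the pipe and every tee lie in the chest and the vise screw is backed off one and a quarter turns (value of joint lid above 1.2 rad and value of joint screw above 7.3 rad and x of spool_elbow in the frame of chest between -0.106 and 0.106 m and y of spool_elbow in the frame of chest between -0.165 and 0.165 m and z of spool_elbow in the frame of chest between 0 and 0.085 m and x of spool_tail in the frame of chest between -0.106 and 0.106 m and y of spool_tail in the frame of chest between -0.167 and 0.167 m and z of spool_tail in the frame of chest between 0 and 0.085 m and x of tee0 in the frame of chest between -0.106 and 0.106 m and y of tee0 in the frame of chest between -0.163 and 0.163 m and z of tee0 in the frame of chest between 0 and 0.085 m and x of tee1 in the frame of chest between -0.106 and 0.106 m and y of tee1 in the frame of chest between -0.163 and 0.163 m and z of tee1 in the frame of chest between 0 and 0.085 m and x of tee2 in the frame of chest between -0.106 and 0.106 m and y of tee2 in the frame of chest between -0.163 and 0.163 m and z of tee2 in the frame of chest between 0 and 0.085 m and x of tee3 in the frame of chest between -0.106 and 0.106 m and y of tee3 in the frame of chest between -0.163 and 0.163 m and z of tee3 in the frame of chest between 0 and 0.085 m and linear speed of each of spool, tee0, tee1, tee2, tee3 below 0.02 m/s), for 0.2 s.
At the end, for the whole second after the job is handed in: The pipe with its elbow (both ends) and all the tees present lie at rest inside the tub, the lid is shut (within 0.04 rad), and the vise screw stands at 7.3 rad or more (one and a quarter turns, within about a tenth of a turn) (value of joint lid below 0.04 rad and velocity of joint lid below 0.05 rad/s and value of joint screw above 7.3 rad and x of spool_elbow in the frame of chest between -0.106 and 0.106 m and y of spool_elbow in the frame of chest between -0.165 and 0.165 m and z of spool_elbow in the frame of chest between 0 and 0.085 m and x of spool_tail in the frame of chest between -0.106 and 0.106 m and y of spool_tail in the frame of chest between -0.167 and 0.167 m and z of spool_tail in the frame of chest between 0 and 0.085 m and x of tee0 in the frame of chest between -0.106 and 0.106 m and y of tee0 in the frame of chest between -0.163 and 0.163 m and z of tee0 in the frame of chest between 0 and 0.085 m and x of tee1 in the frame of chest between -0.106 and 0.106 m and y of tee1 in the frame of chest between -0.163 and 0.163 m and z of tee1 in the frame of chest between 0 and 0.085 m and x of tee2 in the frame of chest between -0.106 and 0.106 m and y of tee2 in the frame of chest between -0.163 and 0.163 m and z of tee2 in the frame of chest between 0 and 0.085 m and x of tee3 in the frame of chest between -0.106 and 0.106 m and y of tee3 in the frame of chest between -0.163 and 0.163 m and z of tee3 in the frame of chest between 0 and 0.085 m and linear speed of each of spool, tee0, tee1, tee2, tee3 below 0.02 m/s); the robot touches nothing.
It fails at once if the pipe was dragged more than 30 mm through the vise while still clamped (screw below 4.5 rad) (value of joint screw below 4.5 rad and distance of spool from where it was at the start of the episode above 0.03 m).
It fails at once if one of the other things on the bench was moved more than 40 mm (distance of any of jar, tin, oil_bottle, drink_can, hammer, flat_file from where it was at the start of the episode above 0.04 m).
Of tee0, tee1, tee2, tee3 only 1 to 3 are there at a start; the rules pass over those that are not, and their reading is None.
At some moment in a run one of tee0, tee1, tee2, tee3 may be knocked a few centimetres aside while the robot is not near it.
Once in a run the grip may slacken for a moment while it holds something.
It also fails if it takes over 210 s, if anything falls off the work surface, if the arm or the gripper's body presses on something with over 40 N, if the wrist force passes 120 N, or if a joint passes its speed limit or range.

## Working session

There is one attempt and no reset: what is moved stays moved. The work goes in short steps, Python scripts to look and compute and a shell command to move; the robot and the scene stay as the last step left them, time stands still between calls to the robot, and variables do not carry over. Pictures are saved under pics/ and viewed, about 12 in all and at most 16, crops included, and the job is handed in when it is done.

```bash
ls; mkdir -p pics; cat > h.py <<'E'
import numpy as np, cv2
from workcell import get_obs, read_camera, camera_info
def cam(n):
    c=camera_info(n); R=cv2.Rodrigues(np.array(c["rvec"],float))[0]; return np.array(c["camera_matrix"]),float(c["k1"]),R,np.array(c["tvec"],float).ravel()
def snap(n,tag=None):
    C=cam(n); im,d=read_camera(n); tag=tag or n
    cv2.imwrite(f"pics/{tag}.png",im[:,:,::-1]); np.savez(f"{tag}.npz",im=im,d=d,K=C[0],k=C[1],R=C[2],t=C[3]); return im,d,C
def load(tag):
    z=np.load(tag+".npz"); return z["im"],z["d"],(z["K"],float(z["k"]),z["R"],z["t"])
def ray(C,u,v):
    K,k,R,t=C
    dc=np.array([k,0,0,0],float)
    return cv2.undistortPoints(np.array([[[u,v]]],float),K,dc)[0,0]
def pz(C,u,v,z):  # point at world height z
    K,k,R,t=C; s=ray(C,u,v); d=R.T@np.array([s[0],s[1],1]); o=-R.T@t
    return o+d*(z-o[2])/d[2]
def pd(C,dep,u,v):
    K,k,R,t=C; s=ray(C,u,v); Z=np.median([x for x in dep[v-1:v+2,u-1:u+2].ravel() if x>0] or [0]); return R.T@(np.array([s[0],s[1],1])*Z-t)
def cloud(C,dep):
    K,k,R,t=C; h,w=dep.shape; uv=np.stack(np.meshgrid(np.arange(w),np.arange(h)),-1).reshape(-1,1,2).astype(float)
    s=cv2.undistortPoints(uv,K,np.array([k,0,0,0.])).reshape(-1,2); Z=dep.reshape(-1,1)
    P=(np.hstack([s,np.ones_like(s[:,:1])])*Z-t)@R; P[Z[:,0]==0]=np.nan
    return P.reshape(h,w,3)
E
python3 - <<'E'
from h import *
o=get_obs(); print(o["time"],o["eef_pos"],o["ee_rot"],o["ft_force"],o["width"])
for n in("top","scene"):
    im,d,C=snap(n,n+"0"); print(n,-C[2].T@C[3])
a=cv2.imread("pics/top0.png");cv2.imwrite("pics/top0b.png",cv2.resize(a,(800,600)))
E
```

```text
pics
0.0 [ 0.15341604 -0.52778671  0.19411295] [[ 9.60281719e-01  2.79032184e-01 -2.43784985e-04]
 [ 2.79032280e-01 -9.60281069e-01  1.12062380e-03]
 [ 7.85880011e-05 -1.14413843e-03 -9.99999342e-01]] [-0.14956633 -0.31358183  0.35836133] 0.9964388619332819
top [ 0.44497216 -0.09203191  1.16466553]
scene [1.2193101  0.475642   0.80409529]
```

View pics/top0b.png

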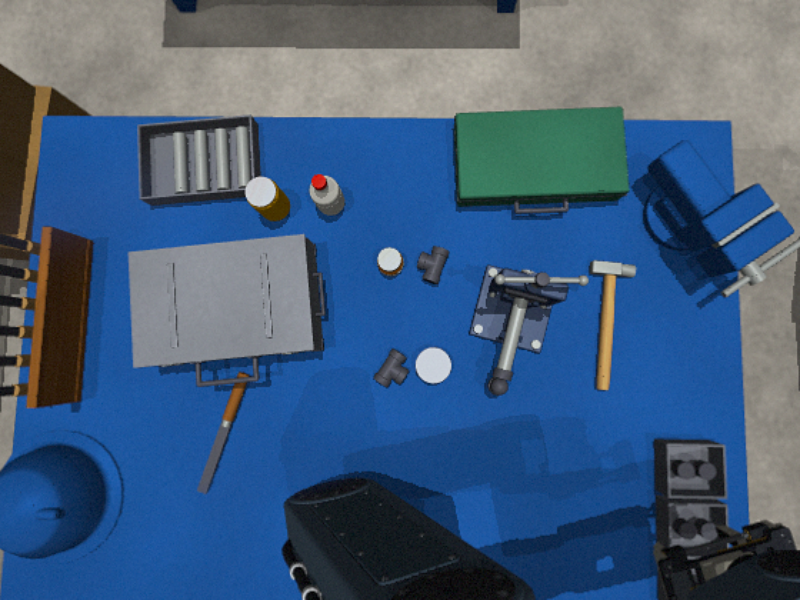

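View pics/scene0.png

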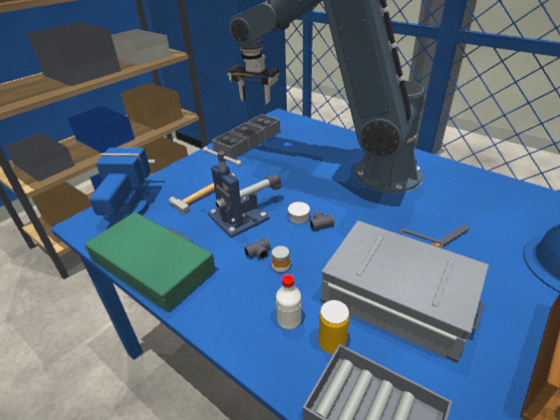

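```bash
python3 - <<'E'
from h import *
im,d,C=load("top0")
f=lambda u,v,z:print((u,v),np.round(pd(C,d,round(u*.7),round(v*.7)),3),"z->",np.round(pz(C,u*.7,v*.7,z),3))
print("lid corners");[f(*p,.114) for p in((131,254),(303,238),(311,350),(135,364))]
print("handle");[f(*p,.097) for p in((199,383),(228,380),(256,377))]
print("bar");[f(*p,.245) for p in((500,281),(543,279),(584,281))]
print("pipe");[f(*p,.085) for p in((522,305),(507,360),(499,386))]
print("tees");[f(*p,.03) for p in((433,250),(443,250),(428,263),(436,267),(433,281),(397,352),(392,367),(382,382),(404,378))]
print("others");[f(*p,.05) for p in((390,261),(433,365),(320,181),(262,192),(240,390),(604,385))]
P=cloud(C,d)
print("max lid z",np.nanmedian(P[190:240,110:200,2]))
E
python3 - <<'E'
import cv2
a=cv2.imread("pics/top0.png");b=cv2.resize(a[155:285,255:435],None,fx=4.4,fy=4.4,interpolation=cv2.INTER_CUBIC);cv2.imwrite("pics/crop0.png",b)
E
```

```text
lid corners
(131, 254) [0.62  0.464 0.115] z-> [0.62  0.465 0.114]
(303, 238) [0.654 0.134 0.114] z-> [0.656 0.134 0.114]
(311, 350) [0.443 0.128 0.022] z-> [0.443 0.111 0.114]
(135, 364) [0.41  0.444 0.115] z-> [0.411 0.443 0.114]
handle
(199, 383) [0.377 0.324 0.103] z-> [0.377 0.326 0.097]
(228, 380) [0.384 0.268 0.102] z-> [0.383 0.27  0.097]
(256, 377) [0.39  0.216 0.102] z-> [0.39  0.217 0.097]
bar
(500, 281) [ 0.56  -0.222  0.251] z-> [ 0.561 -0.223  0.245]
(543, 279) [ 0.565 -0.291  0.258] z-> [ 0.566 -0.294  0.245]
(584, 281) [ 0.562 -0.359  0.252] z-> [ 0.563 -0.361  0.245]
pipe
(522, 305) [ 0.533 -0.284  0.099] z-> [ 0.536 -0.288  0.085]
(507, 360) [ 0.43  -0.257  0.1  ] z-> [ 0.43  -0.259  0.085]
(499, 386) [ 0.382 -0.241  0.1  ] z-> [ 0.381 -0.244  0.085]
tees
(433, 250) [ 0.651 -0.117  0.029] z-> [ 0.651 -0.117  0.03 ]
(443, 250) [ 0.65  -0.137  0.035] z-> [ 0.651 -0.137  0.03 ]
(428, 263) [ 0.623 -0.108  0.034] z-> [ 0.624 -0.107  0.03 ]
(436, 267) [ 0.615 -0.123  0.034] z-> [ 0.616 -0.123  0.03 ]
(433, 281) [ 0.586 -0.117  0.03 ] z-> [ 0.587 -0.118  0.03 ]
(397, 352) [ 0.443 -0.047  0.033] z-> [ 0.442 -0.047  0.03 ]
(392, 367) [ 0.411 -0.037  0.035] z-> [ 0.412 -0.038  0.03 ]
(382, 382) [ 0.383 -0.017  0.037] z-> [ 0.381 -0.018  0.03 ]
(404, 378) [ 0.388 -0.062  0.006] z-> [ 0.39  -0.062  0.03 ]
others
(390, 261) [ 0.621 -0.031  0.059] z-> [ 0.624 -0.03   0.05 ]
(433, 365) [ 0.419 -0.119  0.038] z-> [ 0.418 -0.119  0.05 ]
(320, 181) [0.756 0.098 0.149] z-> [0.788 0.117 0.05 ]
(262, 192) [0.746 0.218 0.115] z-> [0.763 0.236 0.05 ]
(240, 390) [0.359 0.271 0.021] z-> [0.362 0.261 0.05 ]
(604, 385) [ 0.382 -0.461  0.027] z-> [ 0.385 -0.453  0.05 ]
max lid z 0.11450627742902883
```

View pics/crop0.png

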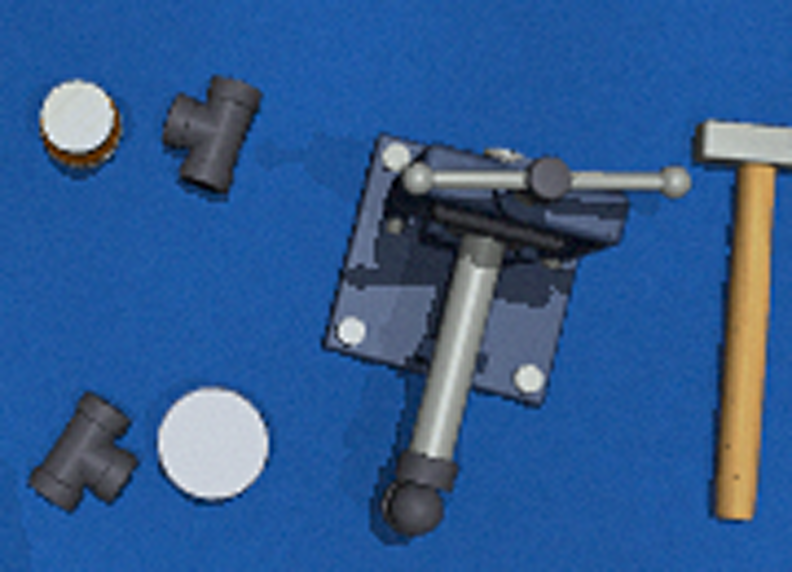

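```bash
python3 -m pendant '[{"dp":[22,33,9],"rotation":[0,0,6],"hand":0.5},{"dp":[22,33,9],"rotation":[0,0,6],"hand":0.5},{"dp":[22,33,9],"rotation":[0,0,6],"hand":0.5},{"dp":[22,33,9],"rotation":[0,0,6],"hand":0.5},{"dp":[22,33,9],"rotation":[0,0,6],"hand":0.5},{"dp":[22,33,9],"rotation":[0,0,6],"hand":0.5},{"dp":[22,33,9],"rotation":[0,0,6],"hand":0.5},{"dp":[22,33,9],"rotation":[0,0,6],"hand":0.5},{"dp":[22,33,9],"rotation":[0,0,6],"hand":0.5},{"dp":[22,33,9],"rotation":[0,0,6],"hand":0.5}]' 10
python3 -c "
from h import *
o=get_obs();print(o['q'])"
```

```text
time: 0.93
eef_pos: [0.3717, -0.1886, 0.282]
ee_rot: [[0.204, 0.979, -0.007], [0.979, -0.204, 0.003], [0.001, -0.008, -1.0]]
ft_force: [0.2, -0.5, -0.4]
width: 0.501
[-0.57992203  0.01629443  1.84015411 -0.00194957  1.29269197 -0.37393587]
```

```bash
python3 -m pendant '[{"dp":[3,40,-4],"rotation":[0,0,3],"hand":0.5},{"dp":[3,40,-4],"rotation":[0,0,3],"hand":0.5},{"dp":[3,40,-4],"rotation":[0,0,3],"hand":0.5},{"dp":[0,40,-4],"rotation":[0,0,3],"hand":0.5},{"dp":[0,40,-4],"rotation":[0,0,3],"hand":0.5},{"dp":[0,40,-4],"rotation":[0,0,2],"hand":0.5},{"dp":[0,40,-4],"rotation":[0,0,2],"hand":0.5},{"dp":[0,40,-4],"rotation":[0,0,0],"hand":0.5},{"dp":[0,40,-4],"rotation":[0,0,0],"hand":0.5},{"dp":[0,40,-4],"rotation":[0,0,0],"hand":0.5}]' 10
python3 - <<'E'
from h import *
im,d,C=snap("wrist","w1"); P=cloud(C,d); print(np.round(get_obs()['eef_pos'],3), C[3]@-C[2])
im,d,C=snap("top","top1")
E
```

```text
time: 1.77
eef_pos: [0.3792, 0.2256, 0.243]
ee_rot: [[-0.151, 0.989, -0.002], [0.989, 0.151, -0.001], [-0.0, -0.002, -1.0]]
ft_force: [0.9, -0.3, 0.6]
width: 0.501
[0.379 0.231 0.242] [0.3687275  0.2947722  0.43283292]
```

View pics/w1.png

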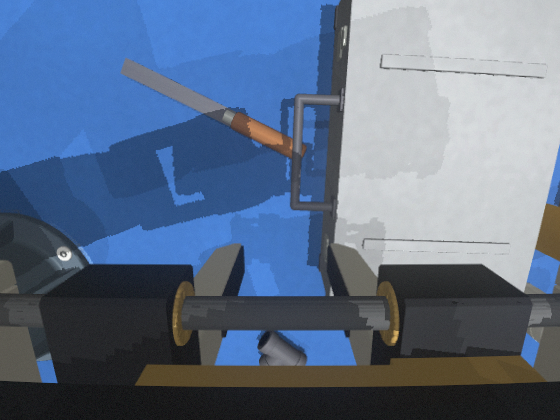

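View pics/top1.png

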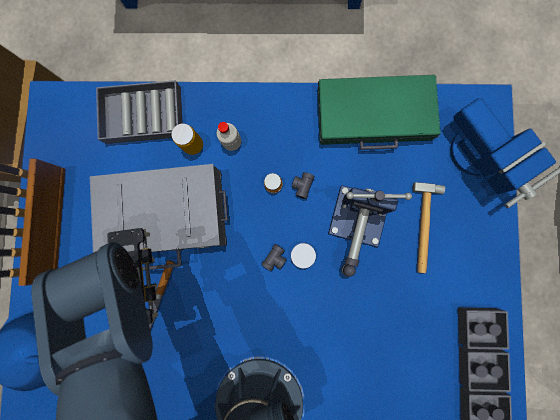

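```bash
python3 - <<'E'
from h import *
im,d,C=load("w1")
for p in((299,98),(297,150),(295,205)): print(pd(C,d,*p).round(3), pz(C,*p,.102).round(3))
o=get_obs();print(o['eef_pos'],np.degrees(np.arctan2(o['ee_rot'][1][0],o['ee_rot'][0][0])))
im,d,C=load("top0");R=np.array([[.993,-.119],[.119,.993]])
E
```

```text
[0.377 0.327 0.102] [0.377 0.327 0.102]
[0.383 0.277 0.102] [0.383 0.277 0.102]
[0.39  0.22  0.102] [0.39  0.22  0.102]
[0.37880407 0.22765697 0.24234464] 98.96873216079348
```

```bash
python3 -m pendant '[{"dp":[4,40,-10],"rotation":[0,0,-2],"hand":0.6},{"dp":[0,4,-35],"rotation":[0,0,0],"hand":0.6},{"dp":[0,0,-35],"rotation":[0,0,0],"hand":0.6},{"dp":[0,0,-35],"rotation":[0,0,0],"hand":0.6},{"dp":[0,0,-30],"rotation":[0,0,0],"hand":0.6},{"dp":[0,0,0],"rotation":[0,0,0],"hand":0.6}]' 15
```

```text
time: 2.37
eef_pos: [0.3825, 0.2695, 0.0943]
ee_rot: [[-0.124, 0.992, 0.001], [0.992, 0.124, 0.001], [0.001, 0.001, -1.0]]
ft_force: [-0.9, -0.6, -1.3]
width: 0.606
```

```bash
python3 -m pendant '[{"dp":[0,2,-9],"rotation":[0,0,0],"hand":0.6},{"dp":[0,0,0],"rotation":[0,0,0],"hand":0.02},{"dp":[0,0,0],"rotation":[0,0,0],"hand":0.02},{"dp":[0,0,0],"rotation":[0,0,0],"hand":0.02},{"dp":[0,0,0],"rotation":[0,0,0],"hand":0.02},{"dp":[0,0,0],"rotation":[0,0,0],"hand":0.02}]' 15
python3 -c "
import numpy as np
n=np.array([.9927,.1206]);r=264.5;a0=np.arctan2(17,264)
for k in range(0,16):
  t=k*.07;x=r*np.cos(a0)-r*np.cos(a0+t);print(round(t,2),np.round([x*n[0],x*n[1],r*np.sin(a0+t)-17]))"
```

```text
time: 2.87
eef_pos: [0.3855, 0.2718, 0.0901]
ee_rot: [[-0.122, 0.993, 0.006], [0.993, 0.122, 0.004], [0.003, 0.006, -1.0]]
ft_force: [-1.2, -0.0, 0.5]
width: 0.293
0.0 [ 0.  0. -0.]
0.07 [ 2.  0. 18.]
0.14 [ 5.  1. 37.]
0.21 [ 9.  1. 55.]
0.28 [15.  2. 72.]
0.35 [22.  3. 89.]
0.42 [ 30.   4. 106.]
0.49 [ 39.   5. 122.]
0.56 [ 49.   6. 138.]
0.63 [ 60.   7. 152.]
0.7 [ 72.   9. 166.]
0.77 [ 86.  10. 179.]
0.84 [100.  12. 191.]
0.91 [115.  14. 202.]
0.98 [130.  16. 212.]
1.05 [146.  18. 220.]
```

```bash
python3 -m pendant '[{"dp":[-1,0,-2],"rotation":[0,0,0],"hand":0.02},{"dp":[0,0,0],"rotation":[0,0,0],"hand":0.02},{"dp":[0,0,0],"rotation":[0,0,0],"hand":0.02},{"dp":[0,0,0],"rotation":[0,0,0],"hand":0.02},{"dp":[0,0,0],"rotation":[0,0,0],"hand":0.02}]' 15
```

```text
time: 3.28
eef_pos: [0.3853, 0.2722, 0.0897]
ee_rot: [[-0.122, 0.992, 0.009], [0.993, 0.122, 0.005], [0.004, 0.01, -1.0]]
ft_force: [-0.1, 0.7, -0.3]
width: 0.023
```

```bash
python3 - <<'E'
from h import *
im,d,C=snap("wrist","w2"); print(get_obs()['eef_pos'])
E
```

```text
[0.38527426 0.27223996 0.08969715]
```

View pics/w2.png

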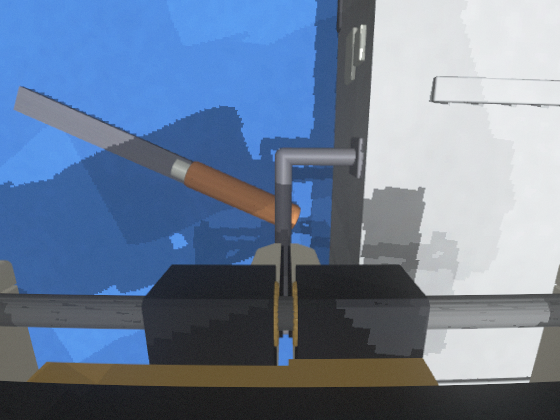

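```bash
python3 -m pendant '[{"dp":[1,0,9],"rotation":[0,0,0],"hand":0.02},{"dp":[1,0,9],"rotation":[0,0,0],"hand":0.02},{"dp":[3,0,9],"rotation":[0,0,0],"hand":0.02},{"dp":[3,0,9],"rotation":[0,0,0],"hand":0.02},{"dp":[0,0,0],"rotation":[0,0,0],"hand":0.02}]' 15
python3 - <<'E'
from h import *
im,d,C=snap("wrist","w3"); print(get_obs()['ft_force'],get_obs()['width'])
for p in((285,220),(285,180),(285,160),(330,158)):print(pd(C,d,*p).round(3))
im,d,C=load("w2")
for p in((284,220),(284,180),(284,160),(330,158)):print(pd(C,d,*p).round(3))
E
```

```text
time: 3.75
eef_pos: [0.3937, 0.2723, 0.1297]
ee_rot: [[-0.122, 0.992, 0.009], [0.992, 0.122, 0.005], [0.004, 0.009, -1.0]]
ft_force: [0.3, 0.5, -0.0]
width: 0.018
[-0.25709329  0.5497712   0.19256184] 0.02174664552282172
[ 0.397  0.252 -0.   ]
[ 0.392  0.294 -0.   ]
[ 0.389  0.314 -0.   ]
[0.417 0.327 0.103]
[0.382 0.291 0.102]
[0.379 0.314 0.102]
[0.378 0.326 0.101]
[0.403 0.33  0.101]
```

```bash
python3 -m pendant '[{"dp":[-10,0,0],"rotation":[0,0,0],"hand":0.35},{"dp":[0,0,0],"rotation":[0,0,0],"hand":0.35},{"dp":[0,0,0],"rotation":[0,0,0],"hand":0.35},{"dp":[0,0,0],"rotation":[0,0,0],"hand":0.35},{"dp":[0,0,0],"rotation":[0,0,0],"hand":0.35},{"dp":[0,0,-26],"rotation":[0,0,0],"hand":0.35},{"dp":[0,0,-26],"rotation":[0,0,0],"hand":0.35},{"dp":[0,0,0],"rotation":[0,0,0],"hand":0.35}]' 20
python3 -m pendant '[{"dp":[0,0,0],"rotation":[0,0,0],"hand":0.02},{"dp":[0,0,0],"rotation":[0,0,0],"hand":0.02},{"dp":[0,0,0],"rotation":[0,0,0],"hand":0.02},{"dp":[0,0,0],"rotation":[0,0,0],"hand":0.02},{"dp":[0,0,0],"rotation":[0,0,0],"hand":0.02},{"dp":[0,0,0],"rotation":[0,0,0],"hand":0.02}]'
```

```text
time: 4.47
eef_pos: [0.3816, 0.2722, 0.0756]
ee_rot: [[-0.123, 0.992, 0.009], [0.992, 0.123, 0.006], [0.005, 0.01, -1.0]]
ft_force: [-0.5, 0.5, -0.2]
width: 0.349
time: 4.97
eef_pos: [0.383, 0.273, 0.0792]
ee_rot: [[-0.123, 0.992, 0.012], [0.992, 0.123, 0.007], [0.006, 0.012, -1.0]]
ft_force: [-0.3, -0.1, -0.2]
width: 0.025
```

```bash
python3 - <<'E'
from h import *
im,d,C=snap("scene","s1"); im2,d2,C2=snap("wrist","w4")
K,k,R,t=C
u=cv2.projectPoints(np.array([[.383,.272,.097]]),cv2.Rodrigues(R)[0],t,K,np.array([k,0,0,0]))[0].ravel();print(u)
x,y=u.astype(int)
a=cv2.resize(im[y-50:y+50,x-65:x+65,::-1],None,fx=4,fy=4,interpolation=cv2.INTER_CUBIC)
b=im2[150:400,150:430,::-1]
h=400;out=np.hstack([cv2.resize(a,(400,308)),cv2.resize(b,(345,308))]);cv2.imwrite("pics/c1.png",out)
E
```

```text
[421.99296859 235.52027638]
```

View pics/c1.png

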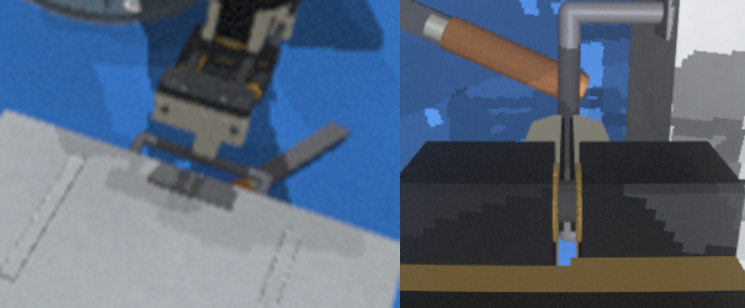

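```bash
python3 - <<'E'
from h import *
im,d,C=load("w4"); P=cloud(C,d)
for v in range(225,300,6):
    print(v,[tuple((P[v,u]*1000).round().astype(int)) if d[v,u]>0 else None for u in (255,265,275,283,286,290,300,310)])
E
```

```text
225 [(np.int64(359), np.int64(259), np.int64(-1)), (np.int64(367), np.int64(260), np.int64(-2)), (np.int64(376), np.int64(268), np.int64(21)), (np.int64(379), np.int64(292), np.int64(102)), (np.int64(381), np.int64(292), np.int64(102)), (np.int64(383), np.int64(292), np.int64(101)), (np.int64(398), np.int64(264), np.int64(0)), (np.int64(407), np.int64(265), np.int64(-1))]
231 [(np.int64(359), np.int64(254), np.int64(0)), (np.int64(368), np.int64(255), np.int64(0)), (np.int64(377), np.int64(256), np.int64(-1)), (np.int64(379), np.int64(288), np.int64(101)), (np.int64(381), np.int64(289), np.int64(103)), (np.int64(383), np.int64(289), np.int64(102)), (np.int64(399), np.int64(258), np.int64(-1)), (np.int64(408), np.int64(260), np.int64(0))]
237 [(np.int64(360), np.int64(248), np.int64(0)), (np.int64(369), np.int64(249), np.int64(0)), (np.int64(377), np.int64(250), np.int64(0)), (np.int64(380), np.int64(285), np.int64(101)), (np.int64(381), np.int64(285), np.int64(101)), (np.int64(384), np.int64(285), np.int64(101)), (np.int64(399), np.int64(253), np.int64(0)), (np.int64(408), np.int64(2
[... 3120 characters left out ...]
(372), np.int64(307), np.int64(206)), (np.int64(375), np.int64(306), np.int64(204)), (np.int64(381), np.int64(275), np.int64(144)), (np.int64(385), np.int64(253), np.int64(102)), (np.int64(383), np.int64(281), np.int64(155)), (np.int64(380), np.int64(308), np.int64(206)), (np.int64(382), np.int64(309), np.int64(207))]
297 [(np.int64(371), np.int64(307), np.int64(209)), (np.int64(373), np.int64(308), np.int64(210)), (np.int64(375), np.int64(306), np.int64(206)), (np.int64(377), np.int64(303), np.int64(201)), (np.int64(378), np.int64(304), np.int64(202)), (np.int64(379), np.int64(303), np.int64(200)), (np.int64(380), np.int64(309), np.int64(210)), (np.int64(382), np.int64(309), np.int64(210))]
```

```bash
python3 - <<'E'
from h import *
for n,T in(("w1",[.379,.229,.2423]),("w4",[.383,.273,.0792]),("w2",[.3853,.2722,.0897])):
    im,d,(K,k,R,t)=load(n); T=np.array(T)
    for dz in(0,.019,.03):
        print(n,dz,cv2.projectPoints((T+[0,0,dz])[None],cv2.Rodrigues(R)[0],t,K,np.array([k,0,0,0]))[0].ravel())
    print(R.round(3).tolist(), (-R.T@t-T).round(3))
im,d,C=load("w1")
for p in((238,250),(232,255),(225,265),(333,250),(340,257)):print(p,pd(C,d,*p).round(3))
print(get_obs()['ee_rot'], camera_info("wrist")['rvec'],camera_info("wrist")['tvec'])
E
```

```text
w1 0 [286.08854819 238.74107604]
w1 0.019 [286.12950597 249.67958399]
w1 0.03 [286.15715369 257.07446181]
[[0.989, 0.15, -0.001], [0.146, -0.957, 0.252], [0.037, -0.25, -0.968]] [-0.01   0.066  0.191]
w4 0 [285.60435312 244.22293356]
w4 0.019 [286.0623029  255.51103851]
w4 0.03 [286.37192286 263.1415917 ]
[[0.992, 0.122, 0.013], [0.115, -0.962, 0.247], [0.042, -0.243, -0.969]] [-0.011  0.068  0.19 ]
w2 0 [285.64854295 244.30330856]
w2 0.019 [286.01654633 255.63830275]
w2 0.03 [286.26533201 263.30009359]
[[0.993, 0.121, 0.01], [0.115, -0.962, 0.248], [0.04, -0.245, -0.969]] [-0.011  0.068  0.19 ]
(238, 250) [0.353 0.231 0.277]
(232, 255) [0.351 0.231 0.285]
(225, 265) [0.35  0.231 0.297]
(333, 250) [0.402 0.239 0.277]
(340, 257) [0.404 0.239 0.287]
[[-0.12277491  0.99236977  0.01133877]
 [ 0.99241966  0.12270249  0.00687812]
 [ 0.00543434  0.01209728 -0.99991206]] [-2.88799035 -0.17431112 -0.04008225] [-0.41399581  0.21892569  0.32825962]
```

```bash
python3 - <<'E'
from h import *
im,d,C=load("scene0");K,k,R,t=C
a=im[60:120,215:300,::-1].copy()
o=np.array([.1534,-.5278,.1941]);Y=np.array([.279,-.960,0]);X=np.array([.96,.279,0])
a=cv2.resize(a,None,fx=8,fy=8,interpolation=cv2.INTER_NEAREST)
for s in(-1,1):
  for dz,c in((0,(0,0,255)),(.019,(0,255,0)),(.04,(255,255,0))):
    p=o+Y*s*.0465+[0,0,dz]; u=cv2.projectPoints(p[None],cv2.Rodrigues(R)[0],t,K,np.array([k,0,0,0]))[0].ravel(); print(s,dz,u)
    cv2.circle(a,tuple(int(v) for v in ((u-[215,60]+.5)*8)),4,c,-1)
cv2.imwrite("pics/c2.png",a)
E
```

```text
-1 0 [266.47255586 108.98473436]
-1 0.019 [266.20189273 104.40761473]
-1 0.04 [265.89801089  99.26811798]
1 0 [245.44397514 106.06957274]
1 0.019 [245.02316592 101.55714968]
1 0.04 [244.55087636  96.49183573]
```

View pics/c2.png

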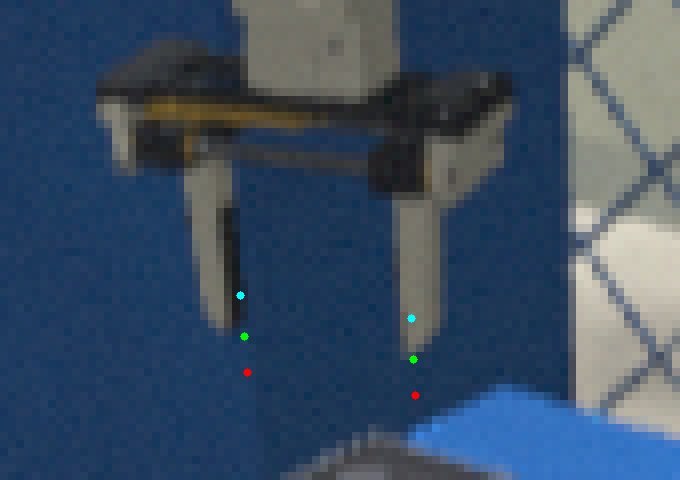

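```bash
python3 -m pendant '[{"dp":[0,0,6],"rotation":[0,0,0],"hand":0.35},{"dp":[0,0,0],"rotation":[0,0,0],"hand":0.35},{"dp":[0,0,0],"rotation":[0,0,0],"hand":0.35},{"dp":[0,0,0],"rotation":[0,0,0],"hand":0.35},{"dp":[0,0,0],"rotation":[0,0,0],"hand":0.35},{"dp":[0,0,-15],"rotation":[0,0,0],"hand":0.35},{"dp":[0,0,-15],"rotation":[0,0,0],"hand":0.35},{"dp":[0,0,0],"rotation":[0,0,0],"hand":0.35}]' 20
python3 -m pendant '[{"dp":[0,0,0],"rotation":[0,0,0],"hand":0.02},{"dp":[0,0,0],"rotation":[0,0,0],"hand":0.02},{"dp":[0,0,0],"rotation":[0,0,0],"hand":0.02},{"dp":[0,0,0],"rotation":[0,0,0],"hand":0.02},{"dp":[0,0,0],"rotation":[0,0,0],"hand":0.02},{"dp":[0,0,0],"rotation":[0,0,0],"hand":0.02}]'
```

```text
time: 5.73
eef_pos: [0.3836, 0.2734, 0.056]
ee_rot: [[-0.123, 0.992, 0.014], [0.992, 0.123, 0.008], [0.007, 0.015, -1.0]]
ft_force: [-0.6, -0.4, -1.0]
width: 0.347
time: 6.23
eef_pos: [0.384, 0.2735, 0.0577]
ee_rot: [[-0.123, 0.992, 0.014], [0.992, 0.123, 0.009], [0.007, 0.015, -1.0]]
ft_force: [0.1, 0.0, -3.8]
width: 0.099
```

```bash
python3 -m pendant '[{"dp":[2,0,18],"rotation":[0,0,0],"hand":0.02},{"dp":[3,1,19],"rotation":[0,0,0],"hand":0.02},{"dp":[4,0,18],"rotation":[0,0,0],"hand":0.02},{"dp":[6,1,17],"rotation":[0,0,0],"hand":0.02},{"dp":[7,1,17],"rotation":[0,0,0],"hand":0.02},{"dp":[8,1,17],"rotation":[0,0,0],"hand":0.02},{"dp":[9,1,16],"rotation":[0,0,0],"hand":0.02},{"dp":[0,0,0],"rotation":[0,0,0],"hand":0.02}]'
```

```text
time: 6.9
eef_pos: [0.426, 0.2779, 0.1853]
ee_rot: [[-0.123, 0.992, 0.019], [0.992, 0.123, 0.008], [0.006, 0.02, -1.0]]
ft_force: [-1.4, -0.8, -0.4]
width: 0.098
```

```bash
python3 -m pendant '[{"dp":[9,1,15],"rotation":[0,0,0],"hand":0.02},{"dp":[11,1,14],"rotation":[0,0,0],"hand":0.02},{"dp":[12,2,14],"rotation":[0,0,0],"hand":0.02},{"dp":[14,1,13],"rotation":[0,0,0],"hand":0.02},{"dp":[14,2,12],"rotation":[0,0,0],"hand":0.02},{"dp":[15,2,11],"rotation":[0,0,0],"hand":0.02},{"dp":[14,2,9],"rotation":[0,0,0],"hand":0.02},{"dp":[0,0,0],"rotation":[0,0,0],"hand":0.02}]'
```

```text
time: 7.57
eef_pos: [0.5144, 0.2881, 0.272]
ee_rot: [[-0.123, 0.992, 0.012], [0.992, 0.123, 0.006], [0.004, 0.012, -1.0]]
ft_force: [-1.2, 0.6, 4.7]
width: 0.096
```

```bash
python3 -m pendant '[{"dp":[0,0,0],"rotation":[0,0,0],"hand":0.5},{"dp":[0,0,0],"rotation":[0,0,0],"hand":0.5},{"dp":[0,0,10],"rotation":[0,0,0],"hand":0.5},{"dp":[0,0,25],"rotation":[0,0,0],"hand":0.5},{"dp":[0,0,40],"rotation":[0,0,0],"hand":0.5},{"dp":[-20,-5,35],"rotation":[0,0,0],"hand":0.5},{"dp":[-41,0,0],"rotation":[0,0,0],"hand":0.5},{"dp":[-41,0,0],"rotation":[0,0,0],"hand":0.5},{"dp":[-30,-25,0],"rotation":[0,0,0],"hand":0.5},{"dp":[0,0,0],"rotation":[0,0,0],"hand":0.5}]'
python3 - <<'E'
from h import *
im,d,C=snap("top","top2"); P=cloud(C,d); print(get_obs()['width'])
m=(P[...,2]>.2)&(P[...,0]>.45)&(P[...,0]<.75)&(P[...,1]>.1)&(P[...,1]<.5)
print(m.sum(), np.nanpercentile(P[m],[1,50,99],axis=0).round(3) if m.sum() else '')
E
```

```text
time: 8.4
eef_pos: [0.3706, 0.2558, 0.3834]
ee_rot: [[-0.124, 0.992, 0.003], [0.992, 0.124, 0.004], [0.004, 0.003, -1.0]]
ft_force: [-0.1, -1.4, -0.3]
width: 0.501
0.49654256437173344
2882 [[0.451 0.133 0.209]
 [0.657 0.279 0.302]
 [0.693 0.472 0.536]]
```

```bash
python3 -m pendant '[{"dp":[0,-20,0],"rotation":[0,0,-7],"hand":0.6},{"dp":[0,-20,0],"rotation":[0,0,-7],"hand":0.6},{"dp":[0,-20,0],"rotation":[0,0,-7],"hand":0.6},{"dp":[0,-20,0],"rotation":[0,0,-7],"hand":0.6},{"dp":[0,-20,0],"rotation":[0,0,-7],"hand":0.6},{"dp":[0,-20,0],"rotation":[0,0,-7],"hand":0.6},{"dp":[0,-20,0],"rotation":[0,0,-7],"hand":0.6},{"dp":[0,-20,0],"rotation":[0,0,-7],"hand":0.6},{"dp":[0,-20,0],"rotation":[0,0,-7],"hand":0.6},{"dp":[0,-20,0],"rotation":[0,0,-7],"hand":0.6}]'
python3 -m pendant '[{"dp":[5,-20,0],"rotation":[0,0,-7],"hand":0.6},{"dp":[5,-20,0],"rotation":[0,0,-7],"hand":0.6},{"dp":[5,-20,0],"rotation":[0,0,-7],"hand":0.6},{"dp":[5,-20,0],"rotation":[0,0,-7],"hand":0.6},{"dp":[5,-20,0],"rotation":[0,0,-7],"hand":0.6},{"dp":[10,-20,0],"rotation":[0,0,-7],"hand":0.6},{"dp":[10,-20,0],"rotation":[0,0,-7],"hand":0.6},{"dp":[10,-20,0],"rotation":[0,0,-7],"hand":0.6},{"dp":[10,-20,0],"rotation":[0,0,-7],"hand":0.6},{"dp":[10,-20,0],"rotation":[0,0,-7],"hand":0.6}]'
python3 -m pendant '[{"dp":[10,-20,0],"rotation":[0,0,-7],"hand":0.6},{"dp":[10,-20,0],"rotation":[0,0,-7],"hand":0.6},{"dp":[10,-20,0],"rotation":[0,0,-7],"hand":0.6},{"dp":[10,-20,0],"rotation":[0,0,-7],"hand":0.6},{"dp":[10,-20,0],"rotation":[0,0,-7],"hand":0.6},{"dp":[10,-20,0],"rotation":[0,0,-7],"hand":0.6},{"dp":[0,-20,0],"rotation":[0,0,-5],"hand":0.6},{"dp":[0,0,0],"rotation":[0,0,0],"hand":0.6}]'
python3 - <<'E'
from h import *
im,d,C=snap("wrist","w5"); o=get_obs(); print(o['eef_pos'],o['q'],np.degrees(np.arctan2(o['ee_rot'][1][0],o['ee_rot'][0][0])))
im,d,C=snap("top","top3"); P=cloud(C,d)
m=(P[...,2]>.2)&(P[...,0]>.45)&(P[...,0]<.75)&(P[...,1]>.1)&(P[...,1]<.5)
print(m.sum(), np.nanpercentile(P[m],[1,50,99],axis=0).round(3))
E
```

```text
time: 9.28
eef_pos: [0.3733, 0.0527, 0.385]
ee_rot: [[0.901, 0.433, 0.007], [0.433, -0.901, -0.001], [0.006, 0.004, -1.0]]
ft_force: [1.1, 0.2, -0.3]
width: 0.601
time: 10.12
eef_pos: [0.4533, -0.1589, 0.3863]
ee_rot: [[0.695, -0.719, 0.002], [-0.719, -0.695, -0.006], [0.006, 0.003, -1.0]]
ft_force: [-0.3, -0.4, 0.0]
width: 0.599
time: 10.78
eef_pos: [0.5198, -0.3109, 0.3823]
ee_rot: [[-0.082, -0.997, -0.007], [-0.997, 0.082, -0.002], [0.002, 0.007, -1.0]]
ft_force: [0.5, -0.2, -0.1]
width: 0.601
[ 0.51987878 -0.30942804  0.38230069] [-0.61141546  0.34840957  1.20451815 -0.00479781  1.59366374  2.60719485] -94.41807958319744
2633 [[0.632 0.134 0.201]
 [0.667 0.3   0.301]
 [0.7   0.472 0.35 ]]
```

View pics/top3.png

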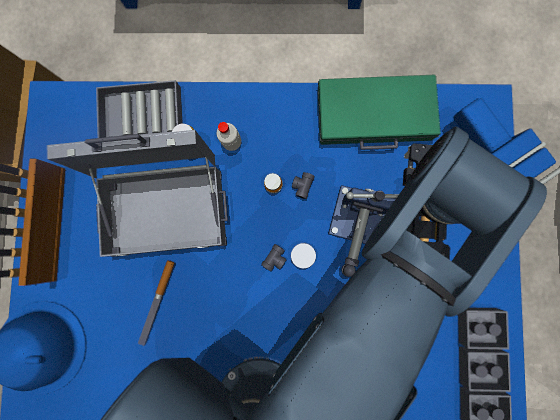

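View pics/w5.png

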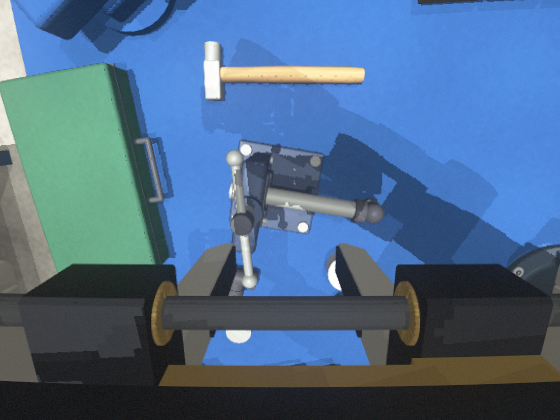

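```bash
python3 - <<'E'
from h import *
im,d,C=load("w5")
for p in((235,158),(241,222),(250,283),(237,185),(246,255)):print(p,pd(C,d,*p).round(3),pz(C,*p,.25).round(3))
E
```

```text
(235, 158) [ 0.565 -0.358  0.253] [ 0.565 -0.357  0.25 ]
(241, 222) [ 0.566 -0.293  0.257] [ 0.567 -0.291  0.25 ]
(250, 283) [ 0.565 -0.221  0.253] [ 0.566 -0.22   0.25 ]
(237, 185) [ 0.567 -0.33   0.249] [ 0.567 -0.33   0.25 ]
(246, 255) [ 0.566 -0.253  0.249] [ 0.566 -0.253  0.25 ]
```

```bash
python3 -m pendant '[{"dp":[23,9,-30],"rotation":[0,0,4],"hand":0.5},{"dp":[23,8,-30],"rotation":[0,0,0],"hand":0.5},{"dp":[0,0,-30],"rotation":[0,0,0],"hand":0.5},{"dp":[0,0,0],"rotation":[0,0,0],"hand":0.5}]' 60
```

```text
time: 11.22
eef_pos: [0.5679, -0.2874, 0.2929]
ee_rot: [[0.01, -1.0, -0.001], [-1.0, -0.01, -0.004], [0.004, 0.001, -1.0]]
ft_force: [-1.0, 0.2, -1.3]
width: 0.502
```

```bash
python3 -m pendant '[{"dp":[-2,-4,-30],"rotation":[0,0,0],"hand":0.5},{"dp":[0,0,-30],"rotation":[0,0,0],"hand":0.5},{"dp":[0,0,-22],"rotation":[0,0,0],"hand":0.5},{"dp":[0,0,0],"rotation":[0,0,0],"hand":0.5}]' 60
python3 -m pendant '[{"dp":[0,0,0],"rotation":[0,0,0],"hand":0.1},{"dp":[0,0,0],"rotation":[0,0,0],"hand":0.1},{"dp":[0,0,0],"rotation":[0,0,0],"hand":0.1},{"dp":[0,0,0],"rotation":[0,0,0],"hand":0.1},{"dp":[0,0,0],"rotation":[0,0,0],"hand":0.1},{"dp":[0,0,0],"rotation":[0,0,0],"hand":0.1}]' 60
```

```text
time: 11.55
eef_pos: [0.5671, -0.2885, 0.2149]
ee_rot: [[0.02, -1.0, 0.004], [-1.0, -0.02, -0.006], [0.006, -0.004, -1.0]]
ft_force: [0.7, -0.2, 0.6]
width: 0.501
time: 12.05
eef_pos: [0.5671, -0.2885, 0.2227]
ee_rot: [[0.023, -1.0, 0.006], [-1.0, -0.024, -0.009], [0.009, -0.006, -1.0]]
ft_force: [3.2, -0.8, -10.1]
width: 0.241
```

```bash
python3 -m pendant '[{"dp":[0,-1,0],"rotation":[0,0,7],"hand":0.1},{"dp":[0,-1,0],"rotation":[0,0,7],"hand":0.1},{"dp":[0,-1,0],"rotation":[0,0,7],"hand":0.1},{"dp":[0,0,0.1],"rotation":[0,0,7],"hand":0.1},{"dp":[0,0,0.1],"rotation":[0,0,7],"hand":0.1},{"dp":[0,0,0.1],"rotation":[0,0,7],"hand":0.1},{"dp":[0,0,0.1],"rotation":[0,0,7],"hand":0.1},{"dp":[0,0,0.1],"rotation":[0,0,7],"hand":0.1},{"dp":[0,0,0],"rotation":[0,0,0],"hand":0.1}]' 60
python3 - <<'E'
from h import *
im,d,C=snap("wrist","w6"); o=get_obs(); print(o['ft_force'],o['torque'],np.degrees(np.arctan2(o['ee_rot'][1][0],o['ee_rot'][0][0])))
E
```

```text
time: 12.8
eef_pos: [0.5663, -0.2886, 0.2236]
ee_rot: [[0.856, -0.517, 0.004], [-0.517, -0.856, 0.005], [0.001, -0.007, -1.0]]
ft_force: [0.7, -0.6, -7.6]
width: 0.239
[-0.46478305 -1.00247625 -7.43625158] [ 0.08209913 -0.04799009  0.05717723] -31.529998227206608
```

View pics/w6.png

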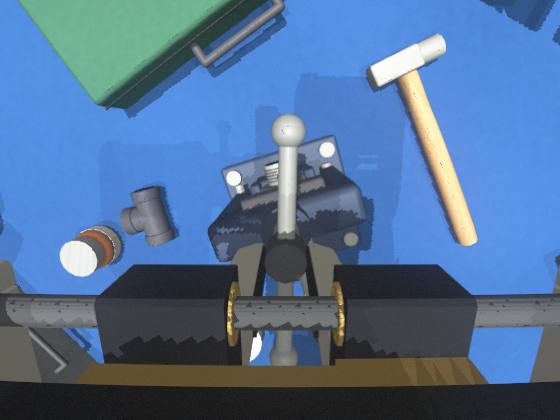

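```bash
python3 -m pendant '[{"dp":[0,-1,0.1],"rotation":[0,0,7],"hand":0.1},{"dp":[0,-1,0.1],"rotation":[0,0,7],"hand":0.1},{"dp":[0,0,0.1],"rotation":[0,0,7],"hand":0.1},{"dp":[0,0,0.1],"rotation":[0,0,7],"hand":0.1},{"dp":[0,0,0.1],"rotation":[0,0,7],"hand":0.1},{"dp":[0,0,0.1],"rotation":[0,0,7],"hand":0.1},{"dp":[0,0,0.1],"rotation":[0,0,7],"hand":0.1},{"dp":[0,0,0.1],"rotation":[0,0,7],"hand":0.1},{"dp":[0,0,0.1],"rotation":[0,0,7],"hand":0.1},{"dp":[0,0,0.1],"rotation":[0,0,7],"hand":0.1}]' 60
python3 -m pendant '[{"dp":[0,0,0.1],"rotation":[0,0,7],"hand":0.1},{"dp":[0,0,0.1],"rotation":[0,0,7],"hand":0.1},{"dp":[0,0,0.1],"rotation":[0,0,7],"hand":0.1},{"dp":[0,0,0.1],"rotation":[0,0,7],"hand":0.1},{"dp":[0,0,0.1],"rotation":[0,0,7],"hand":0.1},{"dp":[0,0,0.1],"rotation":[0,0,7],"hand":0.1},{"dp":[0,0,0.1],"rotation":[0,0,7],"hand":0.1},{"dp":[0,0,0.1],"rotation":[0,0,7],"hand":0.1},{"dp":[0,0,0.1],"rotation":[0,0,7],"hand":0.1},{"dp":[0,0,0],"rotation":[0,0,0],"hand":0.1}]' 60
python3 - <<'E'
from h import *
o=get_obs(); print(o['q'],o['ft_force'],o['torque'],np.degrees(np.arctan2(o['ee_rot'][1][0],o['ee_rot'][0][0])))
im,d,C=snap("wrist","w7")
E
```

```text
time: 13.68
eef_pos: [0.566, -0.2897, 0.2248]
ee_rot: [[0.783, 0.622, -0.008], [0.622, -0.783, 0.005], [-0.003, -0.009, -1.0]]
ft_force: [1.2, -1.9, -6.9]
width: 0.243
time: 14.52
eef_pos: [0.5671, -0.2904, 0.2258]
ee_rot: [[-0.209, 0.978, -0.006], [0.978, 0.209, -0.005], [-0.004, -0.007, -1.0]]
ft_force: [0.5, -0.3, -7.9]
width: 0.244
[-0.54273091  0.48613066  1.36976487 -0.00800758  1.2882082  -0.75085465] [ 0.54210864 -0.26163355 -7.90812795] [-0.16542286  0.03796031  0.10881699] 102.05388988787489
```

```bash
python3 -m pendant '[{"dp":[0,0,0.1],"rotation":[0,0,7],"hand":0.1},{"dp":[0,0,0.1],"rotation":[0,0,7],"hand":0.1},{"dp":[0,0,0.1],"rotation":[0,0,7],"hand":0.1},{"dp":[0,0,0.1],"rotation":[0,0,7],"hand":0.1},{"dp":[0,0,0.1],"rotation":[0,0,7],"hand":0.1},{"dp":[0,0,0.1],"rotation":[0,0,7],"hand":0.1},{"dp":[0,0,0.1],"rotation":[0,0,7],"hand":0.1},{"dp":[0,0,0],"rotation":[0,0,0],"hand":0.1}]' 60
python3 -m pendant '[{"dp":[0,0,0.1],"rotation":[0,0,7],"hand":0.1},{"dp":[0,0,0.1],"rotation":[0,0,7],"hand":0.1},{"dp":[0,0,0.1],"rotation":[0,0,7],"hand":0.1},{"dp":[0,0,0.1],"rotation":[0,0,7],"hand":0.1},{"dp":[0,0,0.1],"rotation":[0,0,7],"hand":0.1},{"dp":[0,0,0.1],"rotation":[0,0,7],"hand":0.1},{"dp":[0,0,0.1],"rotation":[0,0,7],"hand":0.1},{"dp":[0,0,0],"rotation":[0,0,0],"hand":0.1}]' 60
python3 - <<'E'
from h import *
o=get_obs(); print(o['q'],o['ft_force'],o['torque'],np.degrees(np.arctan2(o['ee_rot'][1][0],o['ee_rot'][0][0])))
im,d,C=snap("wrist","w7");P=cloud(C,d)
m=(P[...,2]>.24)&(P[...,2]<.275)&(np.hypot(P[...,0]-.566,P[...,1]+.291)<.085)&(np.arange(420)[:,None]<225)
q=P[m][:,:2]-[.566,-.291]; print(m.sum(),q.mean(0),np.degrees(np.arctan2(*q.mean(0)[::-1])),np.hypot(*q.T).max())
E
```

```text
time: 15.23
eef_pos: [0.5679, -0.29, 0.2266]
ee_rot: [[-0.86, 0.51, 0.001], [0.51, 0.86, -0.008], [-0.005, -0.006, -1.0]]
ft_force: [0.9, -1.2, -8.6]
width: 0.239
time: 15.9
eef_pos: [0.5682, -0.2891, 0.2274]
ee_rot: [[-0.961, -0.276, 0.006], [-0.276, 0.961, -0.003], [-0.005, -0.005, -1.0]]
ft_force: [0.6, -0.7, -6.8]
width: 0.239
[-5.43985128e-01  4.79926054e-01  1.37543848e+00  6.86835287e-04
  1.27930345e+00 -2.39466161e+00] [ 0.56390949 -0.72433284 -6.81038936] [-0.27081682 -0.20128036  0.03404894] -163.97453826029204
2414 [-0.04906746 -0.01118092] -167.1632902830174 0.07536108178063289
```

```bash
python3 -m pendant '[{"dp":[0,0,0],"rotation":[0,0,0],"hand":0.5},{"dp":[0,0,0],"rotation":[0,0,0],"hand":0.5},{"dp":[0,0,0],"rotation":[0,0,0],"hand":0.5},{"dp":[0,0,20],"rotation":[0,0,0],"hand":0.5},{"dp":[0,0,20],"rotation":[0,0,0],"hand":0.5},{"dp":[0,0,0],"rotation":[0,0,-7],"hand":0.5},{"dp":[0,0,0],"rotation":[0,0,-7],"hand":0.5},{"dp":[0,0,0],"rotation":[0,0,-7],"hand":0.5},{"dp":[0,0,0],"rotation":[0,0,-7],"hand":0.5},{"dp":[0,0,0],"rotation":[0,0,-7],"hand":0.5}]' 60
python3 -m pendant '[{"dp":[0,0,0],"rotation":[0,0,-7],"hand":0.5},{"dp":[0,0,0],"rotation":[0,0,-7],"hand":0.5},{"dp":[0,0,0],"rotation":[0,0,-7],"hand":0.5},{"dp":[0,0,0],"rotation":[0,0,-7],"hand":0.5},{"dp":[0,0,0],"rotation":[0,0,-7],"hand":0.5},{"dp":[0,0,0],"rotation":[0,0,-7],"hand":0.5},{"dp":[0,0,0],"rotation":[0,0,-7],"hand":0.5},{"dp":[0,0,0],"rotation":[0,0,-7],"hand":0.5},{"dp":[0,0,0],"rotation":[0,0,-7],"hand":0.5},{"dp":[0,0,0],"rotation":[0,0,-7],"hand":0.5}]' 60
python3 -m pendant '[{"dp":[0,0,0],"rotation":[0,0,-7],"hand":0.5},{"dp":[0,0,0],"rotation":[0,0,-7],"hand":0.5},{"dp":[0,0,0],"rotation":[0,0,-7],"hand":0.5},{"dp":[0,0,0],"rotation":[0,0,-7],"hand":0.5},{"dp":[0,0,0],"rotation":[0,0,-7],"hand":0.5},{"dp":[0,0,0],"rotation":[0,0,-7],"hand":0.5},{"dp":[0,0,0],"rotation":[0,0,-7],"hand":0.5},{"dp":[0,0,0],"rotation":[0,0,-7],"hand":0.5},{"dp":[0,0,0],"rotation":[0,0,-7],"hand":0.5},{"dp":[0,0,0],"rotation":[0,0,0],"hand":0.5}]' 60
python3 - <<'E'
from h import *
o=get_obs(); print(o['q'],np.degrees(np.arctan2(o['ee_rot'][1][0],o['ee_rot'][0][0])))
im,d,C=snap("wrist","w8");P=cloud(C,d)
m=(P[...,2]>.24)&(P[...,2]<.275)&(np.hypot(P[...,0]-.566,P[...,1]+.291)<.085)&(np.arange(420)[:,None]<225)
q=P[m][:,:2]-[.566,-.291]; print(m.sum(),q.mean(0),np.degrees(np.arctan2(*q.mean(0)[::-1])),np.hypot(*q.T).max(),np.median(P[m][:,2]))
E
```

```text
time: 16.78
eef_pos: [0.5713, -0.2905, 0.2781]
ee_rot: [[-0.927, 0.375, 0.014], [0.375, 0.927, -0.017], [-0.019, -0.01, -1.0]]
ft_force: [-0.5, 0.5, -0.3]
width: 0.5
time: 17.62
eef_pos: [0.5743, -0.2918, 0.287]
ee_rot: [[0.064, 0.998, -0.003], [0.997, -0.064, -0.031], [-0.031, -0.001, -1.0]]
ft_force: [-0.1, -0.5, -0.8]
width: 0.5
time: 18.45
eef_pos: [0.5771, -0.2928, 0.2955]
ee_rot: [[0.931, 0.364, -0.021], [0.364, -0.931, -0.022], [-0.027, 0.013, -1.0]]
ft_force: [0.6, 0.9, -0.0]
width: 0.499
[-0.52772198  0.4666983   1.23373006 -0.02949805  1.44805485  0.67401486] 21.34827537861618
1514 [0.04292709 0.01310235] 16.97340797041671 0.07792980833849257 0.2534615712520295
```

```bash
python3 -m pendant '[{"dp":[-11,2,-10],"rotation":[1.3,-1.2,-6],"hand":0.5},{"dp":[0,0,0],"rotation":[0,0,0],"hand":0.5}]' 60
```

```text
time: 18.67
eef_pos: [0.5666, -0.2906, 0.2862]
ee_rot: [[0.962, 0.274, 0.002], [0.274, -0.962, 0.001], [0.002, -0.001, -1.0]]
ft_force: [-0.8, -0.8, 0.2]
width: 0.501
```

```bash
python3 -m pendant '[{"dp":[0,0,-30],"rotation":[0,0,0],"hand":0.5},{"dp":[0,0,-25],"rotation":[0,0,0],"hand":0.5},{"dp":[0,0,-16],"rotation":[0,0,0],"hand":0.5},{"dp":[0,0,0],"rotation":[0,0,0],"hand":0.1},{"dp":[0,0,0],"rotation":[0,0,0],"hand":0.1},{"dp":[0,0,0],"rotation":[0,0,0],"hand":0.1},{"dp":[0,0,0],"rotation":[0,0,0],"hand":0.1},{"dp":[0,0,0],"rotation":[0,0,0],"hand":0.1},{"dp":[0,0,0],"rotation":[0,0,0],"hand":0.1},{"dp":[0,0,0],"rotation":[0,0,0],"hand":0.1}]' 60
python3 -m pendant '[{"dp":[0,0,0.1],"rotation":[0,0,7],"hand":0.1},{"dp":[0,0,0.1],"rotation":[0,0,7],"hand":0.1},{"dp":[0,0,0.1],"rotation":[0,0,7],"hand":0.1},{"dp":[0,0,0.1],"rotation":[0,0,7],"hand":0.1},{"dp":[0,0,0.1],"rotation":[0,0,7],"hand":0.1},{"dp":[0,0,0.1],"rotation":[0,0,7],"hand":0.1},{"dp":[0,0,0.1],"rotation":[0,0,7],"hand":0.1},{"dp":[0,0,0.1],"rotation":[0,0,7],"hand":0.1},{"dp":[0,0,0.1],"rotation":[0,0,7],"hand":0.1},{"dp":[0,0,0.1],"rotation":[0,0,7],"hand":0.1}]' 60
python3 -m pendant '[{"dp":[0,0,0.1],"rotation":[0,0,7],"hand":0.1},{"dp":[0,0,0.1],"rotation":[0,0,7],"hand":0.1},{"dp":[0,0,0.1],"rotation":[0,0,7],"hand":0.1},{"dp":[0,0,0.1],"rotation":[0,0,7],"hand":0.1},{"dp":[0,0,0.1],"rotation":[0,0,7],"hand":0.1},{"dp":[0,0,0.1],"rotation":[0,0,7],"hand":0.1},{"dp":[0,0,0.1],"rotation":[0,0,7],"hand":0.1},{"dp":[0,0,0.1],"rotation":[0,0,7],"hand":0.1},{"dp":[0,0,0.1],"rotation":[0,0,7],"hand":0.1},{"dp":[0,0,0.1],"rotation":[0,0,7],"hand":0.1}]' 60
python3 - <<'E'
from h import *
o=get_obs(); print(o['q'],o['ft_force'],o['torque'],np.degrees(np.arctan2(o['ee_rot'][1][0],o['ee_rot'][0][0])))
im,d,C=snap("wrist","w9");P=cloud(C,d)
m=(P[...,2]>.24)&(P[...,2]<.275)&(np.hypot(P[...,0]-.566,P[...,1]+.291)<.085)&(np.arange(420)[:,None]<225)
q=P[m][:,:2]-[.566,-.291]; print(m.sum(),q.mean(0),np.degrees(np.arctan2(*q.mean(0)[::-1])),np.hypot(*q.T).max(),np.median(P[m][:,2]))
E
```

```text
time: 19.5
eef_pos: [0.568, -0.2891, 0.2187]
ee_rot: [[0.953, 0.303, 0.003], [0.303, -0.953, -0.0], [0.003, 0.001, -1.0]]
ft_force: [0.3, -1.4, -8.6]
width: 0.244
time: 20.33
eef_pos: [0.5671, -0.2883, 0.2199]
ee_rot: [[0.014, 1.0, -0.004], [1.0, -0.014, 0.004], [0.004, -0.004, -1.0]]
ft_force: [-1.1, 0.8, -8.4]
width: 0.245
time: 21.17
eef_pos: [0.566, -0.2889, 0.2211]
ee_rot: [[-0.944, 0.328, -0.008], [0.328, 0.945, -0.001], [0.007, -0.004, -1.0]]
ft_force: [-0.1, -1.3, -8.6]
width: 0.246
[-0.54280172  0.48877098  1.3771436  -0.00542788  1.28221813 -1.77737347] [-0.0665725  -1.26416651 -8.64262355] [ 0.15479436 -0.3038098  -0.10140019] 160.82443115873832
2462 [-0.04857454  0.02242349] 155.22050795470753 0.07689726645995357 0.2560285454642226
```

```bash
python3 -m pendant '[{"dp":[0,0,0.1],"rotation":[0,0,7],"hand":0.1},{"dp":[0,0,0.1],"rotation":[0,0,7],"hand":0.1},{"dp":[0,0,0.1],"rotation":[0,0,7],"hand":0.1},{"dp":[0,0,0.1],"rotation":[0,0,7],"hand":0.1},{"dp":[0,0,0.1],"rotation":[0,0,7],"hand":0.1},{"dp":[0,0,0.1],"rotation":[0,0,7],"hand":0.1},{"dp":[0,0,0.1],"rotation":[0,0,7],"hand":0.1},{"dp":[0,0,0],"rotation":[0,0,0],"hand":0.1}]' 60
python3 -m pendant '[{"dp":[0,0,0],"rotation":[0,0,0],"hand":0.5},{"dp":[0,0,0],"rotation":[0,0,0],"hand":0.5},{"dp":[0,0,0],"rotation":[0,0,0],"hand":0.5},{"dp":[0,0,30],"rotation":[0,0,0],"hand":0.5},{"dp":[0,0,40],"rotation":[0,0,0],"hand":0.5},{"dp":[-20,0,30],"rotation":[0,0,0],"hand":0.5},{"dp":[-20,10,0],"rotation":[0,0,-7],"hand":0.5},{"dp":[-20,10,0],"rotation":[0,0,-7],"hand":0.5},{"dp":[0,0,0],"rotation":[0,0,0],"hand":0.5}]' 60
python3 - <<'E'
from h import *
o=get_obs(); print(o['eef_pos'],np.degrees(np.arctan2(o['ee_rot'][1][0],o['ee_rot'][0][0])),o['q'][5])
im,d,C=snap("wrist","w10");P=cloud(C,d)
m=(P[...,2]>.24)&(P[...,2]<.275)&(np.hypot(P[...,0]-.566,P[...,1]+.291)<.085)&(np.arange(420)[:,None]<240)
q=P[m][:,:2]-[.566,-.291]; print(m.sum(),cv2.fitLine(q.astype(np.float32),cv2.DIST_L2,0,.01,.01).ravel(),np.median(P[m][:,2]))
im,d,C=snap("top","top4")
E
```

```text
time: 21.88
eef_pos: [0.5661, -0.2899, 0.2219]
ee_rot: [[-0.861, -0.509, -0.005], [-0.509, 0.861, -0.006], [0.007, -0.003, -1.0]]
ft_force: [0.6, 0.3, -6.8]
width: 0.248
time: 22.63
eef_pos: [0.5062, -0.2709, 0.3336]
ee_rot: [[-0.97, -0.243, 0.005], [-0.243, 0.97, -0.013], [-0.001, -0.014, -1.0]]
ft_force: [0.0, -0.4, 0.5]
width: 0.5
[ 0.50620842 -0.27089386  0.33358609] -165.92077255583075 -2.383264560340733
708 [ 0.88896793  0.45796943 -0.04999171 -0.02322072] 0.25670905202925465
```

View pics/w10.png

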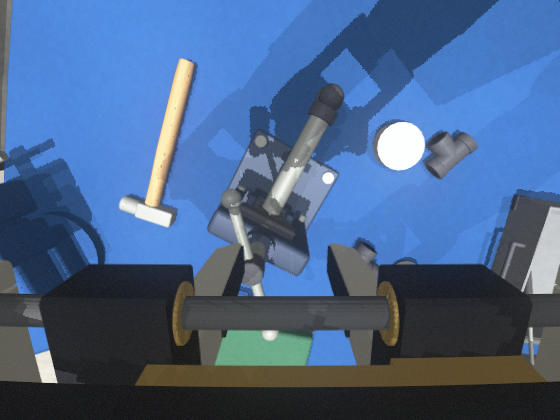

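```bash
python3 - <<'E'
from h import *
im,d,C=load("w10")
for p in((331,98),(318,125),(310,143),(300,160),(285,188),(276,205)):print(p,pd(C,d,*p).round(3))
P=cloud(C,d)
m=(P[...,2]>.088)&(P[...,2]<.104)&(P[...,0]>.41)&(P[...,0]<.52)&(abs(P[...,1]+.265)<.04)
q=P[m][:,:2].astype(np.float32);print(m.sum(),q.min(0),q.max(0),cv2.fitLine(q,cv2.DIST_HUBER,0,.001,.001).ravel())
E
```

```text
(331, 98) [ 0.386 -0.244  0.094]
(318, 125) [ 0.423 -0.251  0.094]
(310, 143) [ 0.448 -0.255  0.096]
(300, 160) [ 0.472 -0.262  0.098]
(285, 188) [ 0.513 -0.273  0.1  ]
(276, 205) [ 0.538 -0.279  0.102]
1652 [ 0.4100569  -0.29000723] [ 0.5199693  -0.23218599] [ 0.96103853 -0.27641445  0.464455   -0.26312938]
```

```bash
python3 -m pendant '[{"dp":[-20,4,-10],"rotation":[0.8,0.2,-7],"hand":0.6},{"dp":[-20,4,-10],"rotation":[0,0,-7],"hand":0.6},{"dp":[-20,4,-10],"rotation":[0,0,-7],"hand":0.6},{"dp":[-6,3,-30],"rotation":[0,0,-7],"hand":0.6},{"dp":[0,0,-40],"rotation":[0,0,-1],"hand":0.6},{"dp":[0,0,-40],"rotation":[0,0,0],"hand":0.6},{"dp":[0,0,-30],"rotation":[0,0,0],"hand":0.6},{"dp":[0,0,0],"rotation":[0,0,0],"hand":0.6}]' 40
```

```text
time: 23.4
eef_pos: [0.4444, -0.2589, 0.1573]
ee_rot: [[-0.965, 0.262, 0.006], [0.262, 0.965, -0.004], [-0.007, -0.003, -1.0]]
ft_force: [-1.4, 0.0, -0.1]
width: 0.6
```

```bash
python3 -m pendant '[{"dp":[-3,3,-35],"rotation":[0,0,0],"hand":0.6},{"dp":[0,0,-35],"rotation":[0,0,0],"hand":0.6},{"dp":[0,0,-35],"rotation":[0,0,0],"hand":0.6},{"dp":[0,0,0],"rotation":[0,0,0],"hand":0.6}]' 40
python3 -m pendant '[{"dp":[0,0,-5],"rotation":[0,0,0],"hand":0.1},{"dp":[0,0,0],"rotation":[0,0,0],"hand":0.1},{"dp":[0,0,0],"rotation":[0,0,0],"hand":0.1},{"dp":[0,0,0],"rotation":[0,0,0],"hand":0.1},{"dp":[0,0,0],"rotation":[0,0,0],"hand":0.1},{"dp":[0,0,0],"rotation":[0,0,0],"hand":0.1}]' 60
```

```text
time: 23.73
eef_pos: [0.446, -0.2587, 0.0528]
ee_rot: [[-0.966, 0.258, 0.011], [0.258, 0.966, -0.008], [-0.012, -0.005, -1.0]]
ft_force: [-0.3, 0.9, 0.4]
width: 0.598
time: 24.23
eef_pos: [0.4511, -0.261, 0.0565]
ee_rot: [[-0.966, 0.257, 0.017], [0.257, 0.966, -0.011], [-0.02, -0.006, -1.0]]
ft_force: [-0.3, 0.1, -4.4]
width: 0.277
```

```bash
python3 -m pendant '[{"dp":[0,0,0],"rotation":[0,0,0],"hand":0.45},{"dp":[0,0,0],"rotation":[0,0,0],"hand":0.45},{"dp":[-4,1,-8],"rotation":[0,0,0],"hand":0.45},{"dp":[0,0,-5],"rotation":[0,0,0],"hand":0.1},{"dp":[0,0,-1],"rotation":[0,0,0],"hand":0.1},{"dp":[0,0,-1],"rotation":[0,0,0],"hand":0.1},{"dp":[0,0,-1],"rotation":[0,0,0],"hand":0.1},{"dp":[0,0,0],"rotation":[0,0,0],"hand":0.1}]' 60
```

```text
time: 24.9
eef_pos: [0.4487, -0.2596, 0.0436]
ee_rot: [[-0.966, 0.258, 0.022], [0.258, 0.966, -0.012], [-0.025, -0.006, -1.0]]
ft_force: [-3.3, -1.4, 1.7]
width: 0.274
```

```bash
python3 -m pendant '[{"dp":[0,0,3],"rotation":[0,0,0],"hand":0.1},{"dp":[-10,3,1],"rotation":[0,0,0],"hand":0.1},{"dp":[-14,4,0],"rotation":[0,0,0],"hand":0.1},{"dp":[-14,4,0],"rotation":[0,0,0],"hand":0.1},{"dp":[-14,4,0],"rotation":[0,0,0],"hand":0.1},{"dp":[0,0,0],"rotation":[0,0,0],"hand":0.1}]' 60
```

```text
time: 25.4
eef_pos: [0.3937, -0.2434, 0.0457]
ee_rot: [[-0.966, 0.258, 0.019], [0.258, 0.966, -0.01], [-0.021, -0.004, -1.0]]
ft_force: [0.4, -0.2, -5.8]
width: 0.277
```

```bash
python3 -m pendant '[{"dp":[-14,4,1],"rotation":[0,0,0],"hand":0.1},{"dp":[-14,4,1],"rotation":[0,0,0],"hand":0.1},{"dp":[-14,4,1],"rotation":[0,0,0],"hand":0.1},{"dp":[-14,4,1],"rotation":[0,0,0],"hand":0.1},{"dp":[-8,2,1],"rotation":[0,0,0],"hand":0.1},{"dp":[0,0,0],"rotation":[0,0,0],"hand":0.1}]' 60
python3 - <<'E'
from h import *
im,d,C=snap("top","top5")
b=cv2.resize(im[130:330,200:460,::-1],None,fx=3,fy=3);cv2.imwrite("pics/top5b.png",b)
P=cloud(C,d); K,k,R,t=C
# pipe tail: points z .08-.115 between gripper and vise
m=(P[...,2]>.075)&(P[...,2]<.12)&(P[...,0]>.37)&(P[...,0]<.55)&(abs(P[...,1]+.26)<.05)
q=P[m]; print(m.sum(), np.nanmax(q,0),np.nanmin(q,0)); 
for x in np.arange(.38,.55,.02):
  s=q[abs(q[:,0]-x)<.006]; print(round(x,2),len(s),np.round(np.median(s,0),3) if len(s) else '')
E
```

```text
time: 25.9
eef_pos: [0.3292, -0.2257, 0.0503]
ee_rot: [[-0.966, 0.259, 0.019], [0.259, 0.966, -0.009], [-0.02, -0.004, -1.0]]
ft_force: [0.0, -1.3, -3.4]
width: 0.276
455 [ 0.54881907 -0.22510488  0.11582488] [ 0.37423626 -0.30967061  0.07568665]
0.38 33 [ 0.383 -0.234  0.104]
0.4 42 [ 0.4   -0.242  0.106]
0.42 52 [ 0.42  -0.248  0.106]
0.44 42 [ 0.44  -0.253  0.109]
0.46 54 [ 0.46  -0.258  0.11 ]
0.48 48 [ 0.478 -0.257  0.108]
0.5 0 
0.52 0 
0.54 12 [ 0.544 -0.302  0.089]
```

```bash
python3 -m pendant '[{"dp":[0,0,35],"rotation":[0,0,0],"hand":0.1},{"dp":[0,0,40],"rotation":[0,0,0],"hand":0.1},{"dp":[5,0,40],"rotation":[0,0,0],"hand":0.1},{"dp":[10,5,30],"rotation":[0,0,0],"hand":0.1},{"dp":[15,25,0],"rotation":[0,0,-4],"hand":0.1},{"dp":[15,30,0],"rotation":[0,0,-4],"hand":0.1},{"dp":[15,34,0],"rotation":[0,0,-4],"hand":0.1},{"dp":[15,34,0],"rotation":[0,0,-4],"hand":0.1},{"dp":[10,34,0],"rotation":[0,0,-4],"hand":0.1},{"dp":[10,34,0],"rotation":[0,0,-4],"hand":0.1}]' 60
python3 -m pendant '[{"dp":[10,34,0],"rotation":[0,0,-5],"hand":0.1},{"dp":[10,34,0],"rotation":[0,0,-5],"hand":0.1},{"dp":[5,34,0],"rotation":[0,0,-5],"hand":0.1},{"dp":[5,34,0],"rotation":[0,0,-5],"hand":0.1},{"dp":[5,34,0],"rotation":[0,0,-5],"hand":0.1},{"dp":[5,34,0],"rotation":[0,0,-5],"hand":0.1},{"dp":[5,34,0],"rotation":[0,0,-5],"hand":0.1},{"dp":[0,34,0],"rotation":[0,0,-5],"hand":0.1},{"dp":[0,34,0],"rotation":[0,0,-2],"hand":0.1},{"dp":[0,0,0],"rotation":[0,0,0],"hand":0.1}]' 60
```

```text
time: 26.78
eef_pos: [0.4358, -0.0276, 0.2066]
ee_rot: [[-0.76, 0.649, 0.024], [0.649, 0.761, -0.021], [-0.031, -0.001, -1.0]]
ft_force: [0.5, 0.3, -4.6]
width: 0.273
time: 27.62
eef_pos: [0.4887, 0.3071, 0.2068]
ee_rot: [[-0.093, 0.996, 0.009], [0.995, 0.094, -0.031], [-0.031, 0.006, -0.999]]
ft_force: [-0.0, -0.4, -3.7]
width: 0.277
```

```bash
python3 -m pendant '[{"dp":[-7,16,-10],"rotation":[3,0.5,1.5],"hand":0.1},{"dp":[0,0,-30],"rotation":[0,0,0],"hand":0.1},{"dp":[0,0,-30],"rotation":[0,0,0],"hand":0.1},{"dp":[0,0,0],"rotation":[0,0,0],"hand":0.1}]' 60
python3 - <<'E'
from h import *
im,d,C=snap("top","top6")
b=cv2.resize(im[120:290,30:280,::-1],None,fx=3,fy=3);cv2.imwrite("pics/top6b.png",b)
E
```

```text
time: 27.95
eef_pos: [0.4832, 0.3299, 0.1348]
ee_rot: [[-0.126, 0.992, 0.004], [0.992, 0.126, 0.027], [0.026, 0.007, -1.0]]
ft_force: [-0.8, -0.4, -5.8]
width: 0.274
```

View pics/top6b.png

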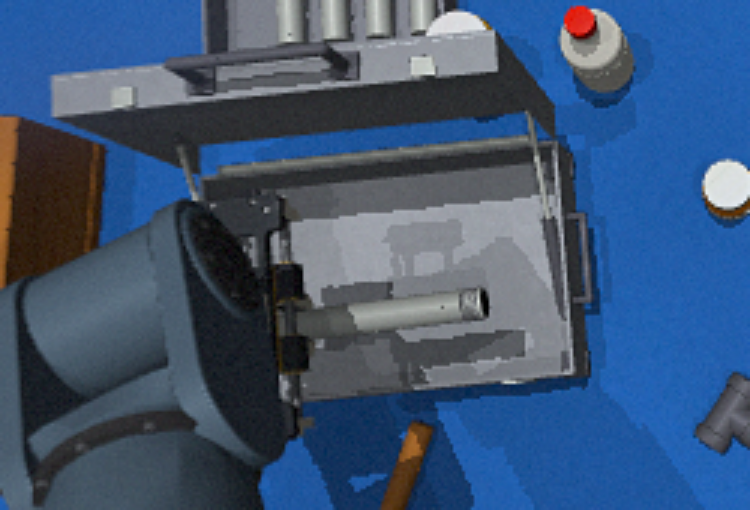

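```bash
python3 -m pendant '[{"dp":[0,-5,-35],"rotation":[-1,0,0],"hand":0.1},{"dp":[0,0,-35],"rotation":[0,0,0],"hand":0.1},{"dp":[0,0,-25],"rotation":[0,0,0],"hand":0.1},{"dp":[0,0,-15],"rotation":[0,0,0],"hand":0.1},{"dp":[0,0,-8],"rotation":[0,0,0],"hand":0.1},{"dp":[0,0,0],"rotation":[0,0,0],"hand":0.1}]' 60
```

```text
time: 28.5
eef_pos: [0.4927, 0.3294, 0.0263]
ee_rot: [[-0.125, 0.992, 0.021], [0.992, 0.125, 0.017], [0.014, 0.023, -1.0]]
ft_force: [-1.1, -0.2, -4.5]
width: 0.275
```

```bash
python3 -m pendant '[{"dp":[-3,0,-8],"rotation":[0,0,0],"hand":0.1},{"dp":[-2,0,-6],"rotation":[0,0,0],"hand":0.1},{"dp":[-2,0,-3],"rotation":[0,0,0],"hand":0.1},{"dp":[0,0,0],"rotation":[0,0,0],"hand":0.1}]' 60
```

```text
time: 28.83
eef_pos: [0.4884, 0.3312, 0.0129]
ee_rot: [[-0.125, 0.992, 0.027], [0.992, 0.125, 0.02], [0.017, 0.03, -0.999]]
ft_force: [-0.4, 0.1, -3.2]
width: 0.275
```

```bash
python3 -m pendant '[{"dp":[-2,0,-5],"rotation":[0,0,0],"hand":0.1},{"dp":[-1,0,-5],"rotation":[0,0,0],"hand":0.1},{"dp":[0,0,-3],"rotation":[0,0,0],"hand":0.1},{"dp":[0,0,-1],"rotation":[0,0,0],"hand":0.1}]' 60
```

```text
time: 29.17
eef_pos: [0.4859, 0.3318, -0.0005]
ee_rot: [[-0.125, 0.992, 0.03], [0.992, 0.125, 0.022], [0.018, 0.032, -0.999]]
ft_force: [-0.1, -0.2, -3.6]
width: 0.278
```

```bash
python3 -m pendant '[{"dp":[0,0,-4],"rotation":[0,0,0],"hand":0.1},{"dp":[0,0,-2],"rotation":[0,0,0],"hand":0.1},{"dp":[0,0,-1],"rotation":[0,0,0],"hand":0.1}]' 60
python3 -m pendant '[{"dp":[0,0,0],"rotation":[0,0,0],"hand":0.45},{"dp":[0,0,0],"rotation":[0,0,0],"hand":0.45},{"dp":[0,0,0],"rotation":[0,0,0],"hand":0.45},{"dp":[0,0,20],"rotation":[0,0,0],"hand":0.45},{"dp":[0,0,40],"rotation":[0,0,0],"hand":0.45},{"dp":[-5,0,40],"rotation":[0,0,0],"hand":0.45},{"dp":[-10,-15,30],"rotation":[-1,1.7,0],"hand":0.45},{"dp":[-15,-40,20],"rotation":[0,0,0],"hand":0.45},{"dp":[-10,-40,0],"rotation":[0,0,0],"hand":0.45},{"dp":[-10,-40,0],"rotation":[0,0,0],"hand":0.45}]' 40
python3 - <<'E'
from h import *
im,d,C=snap("top","top7");P=cloud(C,d)
n=np.array([.9927,.1206]);y=np.array([-.1206,.9927]);r=P[...,:2]-[.536,.291];X=r@n;Y=r@y
m=(abs(X)<.1)&(abs(Y)<.16)&(P[...,2]>.012)&(P[...,2]<.09)
for yy in np.arange(-.16,.17,.02):
  s=m&(abs(Y-yy)<.01)&(abs(X)<.09); print(round(yy,2),s.sum(),(X[s].min().round(3),X[s].max().round(3),np.median(P[s][:,2]).round(3)) if s.sum() else '')
ims=[cv2.resize(im[120:290,30:280,::-1],None,fx=2.6,fy=2.6)]
cv2.imwrite("pics/top7b.png",ims[0])
# tee stuff
m=(P[...,2]>.012)&(P[...,2]<.045)
for (u,v) in ((303,185),(274,257)):
  s=np.zeros_like(m);s[v-25:v+25,u-25:u+25]=1;s&=m; q=P[s]; print((u,v),s.sum(),np.median(q,0).round(3))
E
```

```text
time: 29.42
eef_pos: [0.4869, 0.3308, -0.0066]
ee_rot: [[-0.126, 0.992, 0.031], [0.992, 0.125, 0.021], [0.017, 0.033, -0.999]]
ft_force: [-2.4, -4.0, 5.6]
width: 0.279
time: 30.25
eef_pos: [0.4392, 0.2026, 0.148]
ee_rot: [[-0.132, 0.991, 0.008], [0.991, 0.132, 0.006], [0.005, 0.008, -1.0]]
ft_force: [-0.1, -1.1, 0.1]
width: 0.452
-0.16 79 (np.float64(-0.058), np.float64(0.09), np.float64(0.065))
-0.14 0 
-0.12 31 (np.float64(-0.056), np.float64(-0.032), np.float64(0.028))
-0.1 66 (np.float64(-0.058), np.float64(-0.032), np.float64(0.03))
-0.08 64 (np.float64(-0.058), np.float64(-0.032), np.float64(0.033))
-0.06 66 (np.float64(-0.059), np.float64(-0.033), np.float64(0.034))
-0.04 13 (np.float64(-0.058), np.float64(-0.034), np.float64(0.033))
-0.02 3 (np.float64(-0.038), np.float64(-0.035), np.float64(0.035))
-0.0 0 
0.02 0 
0.04 0 
0.06 0 
0.08 0 
0.1 0 
0.12 0 
0.14 12 (np.float64(-0.035), np.float64(0.089), np.float64(0.06))
0.16 126 (np.float64(-0.04), np.float64(0.09), np.float64(0.069))
(303, 185) 395 [ 0.623 -0.117  0.032]
(274, 257) 525 [ 0.409 -0.046  0.034]
```

View pics/top7.png

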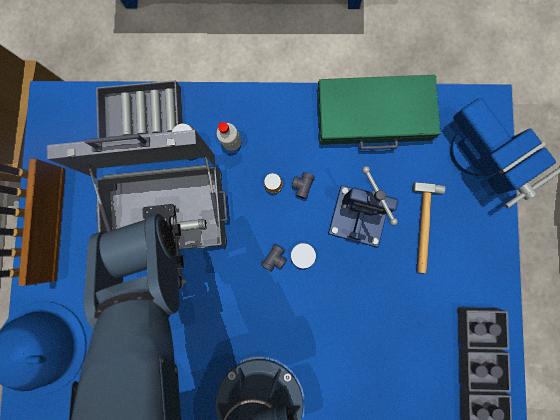

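```bash
cat >> h.py <<'E'
def tee(C,dep,c,rad=.06):
    from scipy.optimize import minimize
    P=cloud(C,dep); m=(np.hypot(P[...,0]-c[0],P[...,1]-c[1])<rad)&(P[...,2]>.014)&(P[...,2]<.045); q=P[m][:,:2]
    g=np.mgrid[-.055:.056:.003,-.055:.056:.003].reshape(2,-1).T+c
    from scipy.spatial import cKDTree
    occ=cKDTree(q).query(g)[0]<.003
    def ins(p,pts):
        r=pts-p[:2];a=p[2];x=r[:,0]*np.cos(a)+r[:,1]*np.sin(a);y=-r[:,0]*np.sin(a)+r[:,1]*np.cos(a)
        s=lambda v:1/(1+np.exp(-v/.002))
        return np.maximum(s(.037-abs(x))*s(.018-abs(y)),s(.018-abs(x))*s(.037-y)*s(y+.01))
    f=lambda p:np.mean((ins(p,g)-occ)**2)
    best=min((minimize(f,[*q.mean(0),a],method="Nelder-Mead",options=dict(xatol=1e-4,fatol=1e-6)) for a in np.arange(0,6.28,.4)),key=lambda r:r.fun)
    x,y,a=best.x; b=np.array([x-.027*np.sin(a),y+.027*np.cos(a)])
    return np.round([x,y],4),round(np.degrees(a)%360,1),"branch grip",b.round(4),"axis of branch deg",round((np.degrees(a)+90)%360,1),round(best.fun,4),len(q)
E
python3 - <<'E'
from h import *
im,d,C=load("top7")
print(tee(C,d,np.array([.623,-.117])));print(tee(C,d,np.array([.409,-.04])))
im,d,C=load("top0")
print(tee(C,d,np.array([.623,-.117])));print(tee(C,d,np.array([.409,-.04])))
print(get_obs()['q'])
E
```

```text
(array([ 0.6219, -0.1211]), np.float64(341.4), 'branch grip', array([ 0.6305, -0.0955]), 'axis of branch deg', np.float64(71.4), np.float64(0.0211), 369)
(array([ 0.4105, -0.0321]), np.float64(147.3), 'branch grip', array([ 0.3959, -0.0548]), 'axis of branch deg', np.float64(237.3), np.float64(0.0688), 457)
(array([ 0.6216, -0.121 ]), np.float64(341.1), 'branch grip', array([ 0.6303, -0.0955]), 'axis of branch deg', np.float64(71.1), np.float64(0.022), 369)
(array([ 0.4105, -0.0321]), np.float64(147.5), 'branch grip', array([ 0.396 , -0.0549]), 'axis of branch deg', np.float64(237.5), np.float64(0.068), 458)
[0.32571075 0.27999569 1.8822401  0.00268058 0.97307449 0.19336112]
```

```bash
python3 - <<'E'
from h import *
im,d,C=load("top7")
print(tee(C,d,np.array([.411,-.035]),.048))
for z,pts in((.03,[(103,410),(55,490),(122,475),(80,448)]),):
  for x,y in pts: print(pz(load("top0")[2],255+x/4.4,155+y/4.4,z).round(3))
E
```

```text
(array([ 0.411, -0.032]), np.float64(147.6), 'branch grip', array([ 0.3965, -0.0548]), 'axis of branch deg', np.float64(237.6), np.float64(0.0216), 386)
[ 0.437 -0.049  0.03 ]
[ 0.384 -0.018  0.03 ]
[ 0.395 -0.062  0.03 ]
[ 0.412 -0.034  0.03 ]
```

```bash
python3 -m pendant '[{"dp":[-6,-28,0],"rotation":[0,0,6],"hand":0.55},{"dp":[-6,-28,0],"rotation":[0,0,6],"hand":0.55},{"dp":[-6,-28,0],"rotation":[0,0,6],"hand":0.55},{"dp":[-6,-28,0],"rotation":[0,0,6],"hand":0.55},{"dp":[-6,-28,0],"rotation":[0,0,6],"hand":0.55},{"dp":[-6,-28,0],"rotation":[0,0,6],"hand":0.55},{"dp":[-6,-28,0],"rotation":[0,0,7],"hand":0.55},{"dp":[-6,-24,0],"rotation":[0,0,7],"hand":0.55},{"dp":[0,0,0],"rotation":[0,0,0],"hand":0.55}]' 30
python3 - <<'E'
from h import *
o=get_obs();print(np.degrees(np.arctan2(o['ee_rot'][1][0],o['ee_rot'][0][0])))
im,d,C=snap("top","top8");print(tee(C,d,np.array([.411,-.035]),.048));print(tee(C,d,np.array([.623,-.117])))
im,d,C=snap("wrist","w11");print(tee(C,d,np.array([.411,-.035]),.048))
E
```

```text
time: 31.05
eef_pos: [0.389, -0.0285, 0.1512]
ee_rot: [[-0.852, 0.524, 0.009], [0.524, 0.852, 0.012], [-0.002, 0.015, -1.0]]
ft_force: [0.5, 0.0, 0.5]
width: 0.548
148.40037315636837
(array([ 0.4365, -0.0485]), np.float64(14.7), 'branch grip', array([ 0.4296, -0.0223]), 'axis of branch deg', np.float64(104.7), np.float64(0.1002), 159)
(array([ 0.6219, -0.1211]), np.float64(341.5), 'branch grip', array([ 0.6305, -0.0955]), 'axis of branch deg', np.float64(71.5), np.float64(0.0215), 368)
(array([ 0.4115, -0.0303]), np.float64(147.3), 'branch grip', array([ 0.397, -0.053]), 'axis of branch deg', np.float64(237.3), np.float64(0.0319), 2930)
```

```bash
python3 -m pendant '[{"dp":[-2,13,-20],"rotation":[-0.7,0.5,-1],"hand":0.55},{"dp":[0,0,-35],"rotation":[0,0,0],"hand":0.55},{"dp":[0,0,-35],"rotation":[0,0,0],"hand":0.55},{"dp":[0,0,-35],"rotation":[0,0,0],"hand":0.55},{"dp":[0,0,0],"rotation":[0,0,0],"hand":0.55}]' 30
```

```text
time: 31.57
eef_pos: [0.3917, -0.0089, 0.0245]
ee_rot: [[-0.828, 0.561, 0.012], [0.561, 0.828, -0.001], [-0.01, 0.006, -1.0]]
ft_force: [-0.9, 0.9, -0.3]
width: 0.549
```

```bash
python3 -m pendant '[{"dp":[-5,-7,-5],"rotation":[0,0.7,1.5],"hand":0.55},{"dp":[0,0,-20],"rotation":[0,0,0],"hand":0.55},{"dp":[0,0,-12],"rotation":[0,0,0],"hand":0.55},{"dp":[0,0,0],"rotation":[0,0,0],"hand":0.55}]' 30
```

```text
time: 31.9
eef_pos: [0.3889, -0.013, -0.0106]
ee_rot: [[-0.84, 0.542, -0.001], [0.542, 0.84, -0.0], [0.001, -0.001, -1.0]]
ft_force: [0.8, 0.0, -0.3]
width: 0.55
```

```bash
python3 -m pendant '[{"dp":[-1,-1,-4],"rotation":[0,0,0],"hand":0.2},{"dp":[0,0,-1],"rotation":[0,0,0],"hand":0.2},{"dp":[0,0,-1],"rotation":[0,0,0],"hand":0.2},{"dp":[0,0,0],"rotation":[0,0,0],"hand":0.2},{"dp":[0,0,0],"rotation":[0,0,0],"hand":0.2},{"dp":[0,0,0],"rotation":[0,0,0],"hand":0.2}]' 40
python3 -m pendant '[{"dp":[0,0,15],"rotation":[0,0,0],"hand":0.2},{"dp":[0,0,35],"rotation":[0,0,0],"hand":0.2},{"dp":[0,0,40],"rotation":[0,0,0],"hand":0.2},{"dp":[0,0,40],"rotation":[0,0,0],"hand":0.2},{"dp":[0,0,0],"rotation":[0,0,0],"hand":0.2}]' 60
```

```text
time: 32.4
eef_pos: [0.3912, -0.013, -0.0117]
ee_rot: [[-0.839, 0.544, 0.005], [0.544, 0.839, -0.001], [-0.005, 0.002, -1.0]]
ft_force: [0.3, 0.5, -2.0]
width: 0.376
time: 32.82
eef_pos: [0.3886, -0.0126, 0.1232]
ee_rot: [[-0.838, 0.545, 0.0], [0.545, 0.838, -0.0], [-0.0, -0.0, -1.0]]
ft_force: [0.8, -0.0, -0.8]
width: 0.376
```

```bash
python3 -m pendant '[{"dp":[10,31,8],"rotation":[0,0,4.4],"hand":0.2},{"dp":[10,31,8],"rotation":[0,0,4.4],"hand":0.2},{"dp":[15,31,6],"rotation":[0,0,4.4],"hand":0.2},{"dp":[20,31,6],"rotation":[0,0,4.4],"hand":0.2},{"dp":[23,31,5],"rotation":[0,0,4.4],"hand":0.2},{"dp":[23,31,0],"rotation":[0,0,4.4],"hand":0.2},{"dp":[23,31,0],"rotation":[0,0,4.4],"hand":0.2},{"dp":[23,31,0],"rotation":[0,0,4.4],"hand":0.2},{"dp":[23,18,0],"rotation":[0,0,4.4],"hand":0.2},{"dp":[0,0,0],"rotation":[0,0,0],"hand":0.2}]' 60
```

```text
time: 33.65
eef_pos: [0.5624, 0.2668, 0.1555]
ee_rot: [[-0.99, -0.142, 0.004], [-0.142, 0.99, 0.002], [-0.005, 0.001, -1.0]]
ft_force: [1.6, -0.3, -1.9]
width: 0.374
```

```bash
python3 -m pendant '[{"dp":[-2,-13,-10],"rotation":[0,0,-1],"hand":0.2},{"dp":[0,0,-35],"rotation":[0,0,0],"hand":0.2},{"dp":[0,0,-35],"rotation":[0,0,0],"hand":0.2},{"dp":[0,0,-30],"rotation":[0,0,0],"hand":0.2},{"dp":[0,0,-20],"rotation":[0,0,0],"hand":0.2},{"dp":[0,0,0],"rotation":[0,0,0],"hand":0.2}]' 60
```

```text
time: 34.15
eef_pos: [0.5583, 0.2533, 0.0164]
ee_rot: [[-0.992, -0.123, 0.003], [-0.123, 0.992, 0.001], [-0.003, 0.001, -1.0]]
ft_force: [-0.2, -1.1, -1.2]
width: 0.374
```

```bash
python3 -m pendant '[{"dp":[0,0,-10],"rotation":[0,0,0],"hand":0.2},{"dp":[0,0,-8],"rotation":[0,0,0],"hand":0.2},{"dp":[0,0,-2],"rotation":[0,0,0],"hand":0.2}]' 60
python3 -m pendant '[{"dp":[0,0,0],"rotation":[0,0,0],"hand":0.55},{"dp":[0,0,0],"rotation":[0,0,0],"hand":0.55},{"dp":[0,0,0],"rotation":[0,0,0],"hand":0.55},{"dp":[0,0,15],"rotation":[0,0,0],"hand":0.55},{"dp":[0,0,40],"rotation":[0,0,0],"hand":0.55},{"dp":[0,0,40],"rotation":[0,0,0],"hand":0.55},{"dp":[0,-10,35],"rotation":[0,0,0],"hand":0.55},{"dp":[0,-40,5],"rotation":[0,0,0],"hand":0.55},{"dp":[0,-40,0],"rotation":[0,0,0],"hand":0.55},{"dp":[0,-40,0],"rotation":[0,0,0],"hand":0.55}]' 60
python3 - <<'E'
from h import *
o=get_obs();print(np.degrees(np.arctan2(o['ee_rot'][1][0],o['ee_rot'][0][0])),o['q'])
E
```

```text
time: 34.4
eef_pos: [0.5582, 0.2528, -0.0043]
ee_rot: [[-0.993, -0.122, 0.003], [-0.122, 0.993, 0.001], [-0.003, 0.001, -1.0]]
ft_force: [0.5, 0.9, -1.4]
width: 0.373
time: 35.23
eef_pos: [0.5609, 0.1259, 0.1459]
ee_rot: [[-0.991, -0.13, 0.018], [-0.13, 0.991, 0.005], [-0.019, 0.003, -1.0]]
ft_force: [0.8, -0.1, -0.2]
width: 0.55
-172.50827940617842 [ 0.13838602  0.43904941  1.65054387  0.00331062  1.03300712 -1.56486267]
```

```bash
python3 -m pendant '[{"dp":[4,-33,0],"rotation":[0,0,-4],"hand":0.55},{"dp":[4,-33,0],"rotation":[0,0,-4],"hand":0.55},{"dp":[4,-33,0],"rotation":[0,0,-4],"hand":0.55},{"dp":[4,-33,0],"rotation":[0,0,-4],"hand":0.55},{"dp":[4,-33,0],"rotation":[0,0,-4],"hand":0.55},{"dp":[4,-33,-10],"rotation":[0,0,-4],"hand":0.55},{"dp":[4,-28,-15],"rotation":[-0.3,1,-2],"hand":0.55},{"dp":[0,0,0],"rotation":[0,0,0],"hand":0.55}]' 30
python3 - <<'E'
from h import *
o=get_obs();print(o['eef_pos'],np.degrees(np.arctan2(o['ee_rot'][1][0],o['ee_rot'][0][0])))
im,d,C=snap("wrist","w12");print(tee(C,d,np.array([.622,-.115]),.05))
im,d,C=snap("top","top9");print(tee(C,d,np.array([.622,-.115]),.05))
E
```

```text
time: 35.9
eef_pos: [0.5924, -0.118, 0.132]
ee_rot: [[-0.939, 0.342, 0.021], [0.342, 0.94, -0.016], [-0.025, -0.008, -1.0]]
ft_force: [0.5, 0.2, -1.2]
width: 0.547
[ 0.59237595 -0.11800156  0.13197064] 160.0074115051177
(array([ 0.6233, -0.1199]), np.float64(342.0), 'branch grip', array([ 0.6316, -0.0942]), 'axis of branch deg', np.float64(72.0), np.float64(0.0254), 3234)
(array([ 0.5113, -0.1157]), np.float64(9.6), 'branch grip', array([ 0.5068, -0.0891]), 'axis of branch deg', np.float64(99.6), np.float64(0.0051), 2)
```

```bash
python3 -m pendant '[{"dp":[2,6,-20],"rotation":[0.9,1.2,1.5],"hand":0.55},{"dp":[0,0,-35],"rotation":[0,0,0],"hand":0.55},{"dp":[0,0,-35],"rotation":[0,0,0],"hand":0.55},{"dp":[0,0,-20],"rotation":[0,0,0],"hand":0.55},{"dp":[0,0,0],"rotation":[0,0,0],"hand":0.55}]' 30
```

```text
time: 36.42
eef_pos: [0.5983, -0.1029, 0.0277]
ee_rot: [[-0.953, 0.304, 0.015], [0.304, 0.953, -0.0], [-0.014, 0.005, -1.0]]
ft_force: [-1.1, 0.4, 0.5]
width: 0.551
```

```bash
python3 -m pendant '[{"dp":[-3,-8,-5],"rotation":[0,0.8,0],"hand":0.55},{"dp":[0,0,-20],"rotation":[0,0,0],"hand":0.55},{"dp":[0,0,-15],"rotation":[0,0,0],"hand":0.55},{"dp":[0,0,0],"rotation":[0,0,0],"hand":0.55}]' 30
```

```text
time: 36.75
eef_pos: [0.598, -0.1096, -0.0079]
ee_rot: [[-0.954, 0.299, 0.006], [0.299, 0.954, -0.002], [-0.006, 0.0, -1.0]]
ft_force: [-0.6, 0.9, 0.0]
width: 0.552
```

```bash
python3 -m pendant '[{"dp":[-3,-1,-6],"rotation":[0,0,0],"hand":0.2},{"dp":[0,0,-1],"rotation":[0,0,0],"hand":0.2},{"dp":[0,0,-1],"rotation":[0,0,0],"hand":0.2},{"dp":[0,0,-1],"rotation":[0,0,0],"hand":0.2},{"dp":[0,0,0],"rotation":[0,0,0],"hand":0.2},{"dp":[0,0,0],"rotation":[0,0,0],"hand":0.2}]' 40
python3 -m pendant '[{"dp":[0,0,15],"rotation":[0,0,0],"hand":0.2},{"dp":[0,0,35],"rotation":[0,0,0],"hand":0.2},{"dp":[0,0,40],"rotation":[0,0,0],"hand":0.2},{"dp":[0,0,40],"rotation":[0,0,0],"hand":0.2},{"dp":[0,0,30],"rotation":[0,0,0],"hand":0.2},{"dp":[0,0,0],"rotation":[0,0,0],"hand":0.2}]' 60
```

```text
time: 37.25
eef_pos: [0.5968, -0.1111, -0.0125]
ee_rot: [[-0.955, 0.298, 0.01], [0.298, 0.955, -0.003], [-0.01, 0.0, -1.0]]
ft_force: [-0.2, -0.3, -1.6]
width: 0.377
time: 37.75
eef_pos: [0.5935, -0.1105, 0.153]
ee_rot: [[-0.955, 0.298, 0.005], [0.298, 0.955, -0.002], [-0.005, -0.0, -1.0]]
ft_force: [0.6, -0.5, -1.7]
width: 0.372
```

```bash
python3 -m pendant '[{"dp":[-10,30,15],"rotation":[0,0,2],"hand":0.2},{"dp":[-10,35,15],"rotation":[0,0,2],"hand":0.2},{"dp":[-10,35,10],"rotation":[0,0,2],"hand":0.2},{"dp":[-10,35,5],"rotation":[0,0,2],"hand":0.2},{"dp":[-5,35,0],"rotation":[0,0,2],"hand":0.2},{"dp":[0,35,0],"rotation":[0,0,2],"hand":0.2},{"dp":[0,35,0],"rotation":[0,0,2],"hand":0.2},{"dp":[0,35,0],"rotation":[0,0,2],"hand":0.2},{"dp":[0,35,0],"rotation":[0,0,2],"hand":0.2},{"dp":[0,35,0],"rotation":[0,0,2],"hand":0.2}]' 60
python3 -m pendant '[{"dp":[0,35,0],"rotation":[0,0,2],"hand":0.2},{"dp":[0,30,0],"rotation":[0,0,2],"hand":0.2},{"dp":[0,10,0],"rotation":[0,0,0],"hand":0.2},{"dp":[0,0,0],"rotation":[0,0,0],"hand":0.2}]' 60
```

```text
time: 38.58
eef_pos: [0.5428, 0.2421, 0.1971]
ee_rot: [[-0.999, -0.052, 0.006], [-0.052, 0.999, -0.002], [-0.006, -0.002, -1.0]]
ft_force: [1.2, 0.1, -2.1]
width: 0.37
time: 38.92
eef_pos: [0.5398, 0.3264, 0.1931]
ee_rot: [[-0.991, -0.133, 0.003], [-0.133, 0.991, -0.002], [-0.002, -0.002, -1.0]]
ft_force: [-0.1, 0.0, -2.0]
width: 0.373
```

```bash
python3 -m pendant '[{"dp":[11,2,-20],"rotation":[0,0,-1],"hand":0.2},{"dp":[0,0,-38],"rotation":[0,0,0],"hand":0.2},{"dp":[0,0,-38],"rotation":[0,0,0],"hand":0.2},{"dp":[0,0,-38],"rotation":[0,0,0],"hand":0.2},{"dp":[0,0,-25],"rotation":[0,0,0],"hand":0.2},{"dp":[0,0,0],"rotation":[0,0,0],"hand":0.2}]' 60
```

```text
time: 39.42
eef_pos: [0.5514, 0.3216, 0.0282]
ee_rot: [[-0.994, -0.108, 0.005], [-0.108, 0.994, -0.002], [-0.005, -0.003, -1.0]]
ft_force: [-0.1, -1.0, -2.1]
width: 0.374
```

```bash
python3 -m pendant '[{"dp":[0,2,-15],"rotation":[0,0,0],"hand":0.2},{"dp":[0,2,-10],"rotation":[0,0,0],"hand":0.2},{"dp":[0,0,-6],"rotation":[0,0,0],"hand":0.2},{"dp":[0,0,-2],"rotation":[0,0,0],"hand":0.2}]' 60
python3 -m pendant '[{"dp":[0,0,0],"rotation":[0,0,0],"hand":0.55},{"dp":[0,0,0],"rotation":[0,0,0],"hand":0.55},{"dp":[0,0,0],"rotation":[0,0,0],"hand":0.55},{"dp":[0,0,15],"rotation":[0,0,0],"hand":0.55},{"dp":[0,0,40],"rotation":[0,0,0],"hand":0.55},{"dp":[0,0,40],"rotation":[0,0,0],"hand":0.55},{"dp":[0,-10,40],"rotation":[0,0,0],"hand":0.55},{"dp":[-40,-10,5],"rotation":[0,0,0],"hand":0.55},{"dp":[-40,0,0],"rotation":[0,0,0],"hand":0.55},{"dp":[-40,0,0],"rotation":[0,0,0],"hand":0.55}]' 60
python3 -m pendant '[{"dp":[-30,-30,0],"rotation":[0,0,0],"hand":0.55},{"dp":[-20,-35,0],"rotation":[0,0,-5],"hand":0.55},{"dp":[0,-41,0],"rotation":[0,0,-7],"hand":0.55},{"dp":[0,-41,0],"rotation":[0,0,-7],"hand":0.55},{"dp":[0,-41,20],"rotation":[0,0,-7],"hand":0.55},{"dp":[0,-41,0],"rotation":[0,0,-7],"hand":0.55},{"dp":[0,-41,0],"rotation":[0,0,-7],"hand":0.55},{"dp":[0,0,0],"rotation":[0,0,0],"hand":0.55}]' 20
python3 - <<'E'
from h import *
im,d,C=snap("top","top10"); print(get_obs()['q'],get_obs()['eef_pos'])
P=cloud(C,d)
n=np.array([.9927,.1206]);y=np.array([-.1206,.9927]);r=P[...,:2]-[.536,.291];X=r@n;Y=r@y
m=(abs(X)<.1)&(abs(Y)<.14)&(P[...,2]>.012)&(P[...,2]<.09)
print("max z in tub",np.nanmax(P[m&(abs(Y)<.13)&(X<.09)][:,2]))
b=cv2.resize(im[110:310,30:310,::-1],None,fx=2.8,fy=2.8);cv2.imwrite("pics/top10b.png",b)
m=(P[...,2]>.2)&(P[...,0]>.55)&(P[...,0]<.75)&(P[...,1]>.1)&(P[...,1]<.5);q=P[m]
for z in(.22,.26,.3,.34): s=abs(q[:,2]-z)<.01; print(z,s.sum(),np.median((q[s][:,:2]-[.536,.291])@n))
m=(P[...,2]>.325)&(P[...,0]>.55)&(P[...,0]<.75)&(P[...,1]>.1)&(P[...,1]<.5);q=P[m];print(len(q),q.max(0),q.min(0),np.median(q,0))
E
```

```text
time: 39.75
eef_pos: [0.553, 0.322, -0.0036]
ee_rot: [[-0.995, -0.104, 0.006], [-0.104, 0.995, -0.003], [-0.006, -0.003, -1.0]]
ft_force: [-0.4, 0.1, -1.8]
width: 0.374
time: 40.58
eef_pos: [0.4397, 0.3026, 0.1517]
ee_rot: [[-0.995, -0.1, 0.025], [-0.1, 0.995, 0.006], [-0.025, 0.004, -1.0]]
ft_force: [0.2, 1.2, -0.2]
width: 0.55
time: 41.25
eef_pos: [0.3815, 0.0313, 0.1784]
ee_rot: [[-0.814, 0.579, 0.042], [0.579, 0.815, -0.013], [-0.042, 0.013, -0.999]]
ft_force: [-0.4, 0.7, 0.4]
width: 0.553
[-0.02524814  0.03655938  2.091328   -0.01379003  0.97163804 -0.97566391] [0.38155611 0.03344409 0.17838491]
max z in tub 0.0608385118265684
0.22 75 0.12623192130157193
0.26 58 0.12412407188718907
0.3 1940 0.13025603240119193
0.34 261 0.13182735163645304
284 [0.67866455 0.36369664 0.35108865] [0.6572216  0.24483848 0.32577605] [0.66843334 0.30225698 0.34729364]
```

View pics/top10b.png

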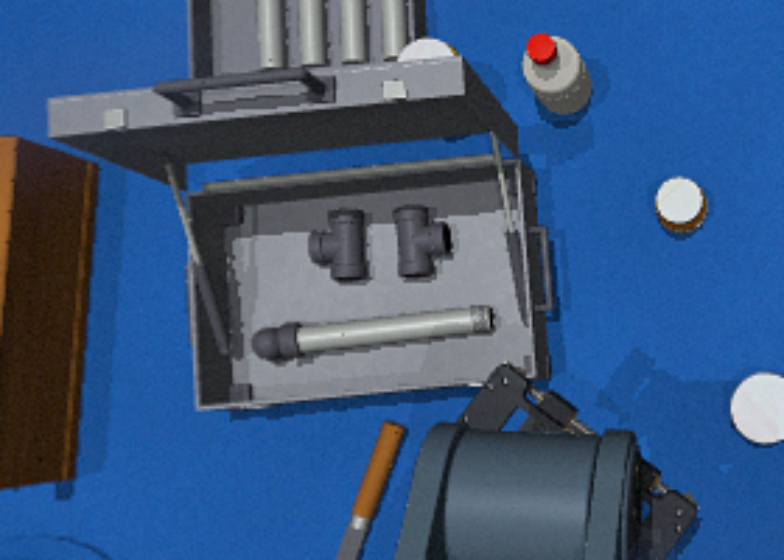

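```bash
python3 -m pendant '[{"dp":[0,5,40],"rotation":[0.7,2.4,-6],"hand":0.4},{"dp":[0,5,40],"rotation":[0,0,-6],"hand":0.4},{"dp":[0,5,40],"rotation":[0,0,-6],"hand":0.4},{"dp":[0,5,40],"rotation":[0,0,-6],"hand":0.4},{"dp":[5,10,35],"rotation":[0,0,-6],"hand":0.4},{"dp":[15,30,10],"rotation":[0,0,-6],"hand":0.4},{"dp":[20,30,0],"rotation":[0,0,-6],"hand":0.4},{"dp":[25,30,0],"rotation":[0,0,-5],"hand":0.4},{"dp":[25,30,0],"rotation":[0,0,0],"hand":0.4},{"dp":[25,30,0],"rotation":[0,0,0],"hand":0.4}]' 20
python3 -m pendant '[{"dp":[25,25,0],"rotation":[0,0,0],"hand":0.4},{"dp":[25,20,0],"rotation":[0,0,0],"hand":0.4},{"dp":[25,10,0],"rotation":[0,0,0],"hand":0.4},{"dp":[0,0,0],"rotation":[0,0,0],"hand":0.4}]'
```

```text
time: 42.13
eef_pos: [0.4917, 0.2272, 0.4031]
ee_rot: [[-0.111, 0.994, 0.017], [0.994, 0.111, 0.01], [0.008, 0.018, -1.0]]
ft_force: [0.3, -0.1, 0.7]
width: 0.4
time: 42.47
eef_pos: [0.5684, 0.2973, 0.402]
ee_rot: [[-0.127, 0.992, 0.018], [0.992, 0.127, 0.012], [0.01, 0.019, -1.0]]
ft_force: [-0.5, 0.8, -0.8]
width: 0.4
```

```bash
python3 -m pendant '[{"dp":[35,2,0],"rotation":[-0.7,1,0],"hand":0.4},{"dp":[35,2,0],"rotation":[0,0,0],"hand":0.4},{"dp":[24,1,0],"rotation":[0,0,0],"hand":0.4},{"dp":[0,0,0],"rotation":[0,0,0],"hand":0.4}]' 20
python3 - <<'E'
from h import *
o=get_obs();print(o['eef_pos'],o['ee_rot'])
im,d,C=snap("wrist","w13");P=cloud(C,d)
m=(P[...,2]>.325)&(P[...,2]<.36)&(P[...,0]>.6)&(P[...,0]<.72)&(P[...,1]>.2)&(P[...,1]<.4)
q=P[m];print(len(q),q.max(0),q.min(0),np.median(q,0))
for y in(.25,.29,.31,.33,.35): s=abs(q[:,1]-y)<.006;print(y,s.sum(),np.median(q[s],0) if s.sum() else'')
E
```

```text
time: 42.8
eef_pos: [0.6587, 0.3088, 0.3988]
ee_rot: [[-0.141, 0.99, -0.009], [0.99, 0.141, -0.003], [-0.002, -0.01, -1.0]]
ft_force: [0.9, -0.3, 0.4]
width: 0.398
[0.65874752 0.3088101  0.39879489] [[-0.14068439  0.99001073 -0.00930858]
 [ 0.99005249  0.14065897 -0.00333497]
 [-0.00199232 -0.00968516 -0.99995111]]
1769 [0.68102412 0.36557362 0.34991386] [0.65843334 0.24838679 0.32543701] [0.66938319 0.31267129 0.34718844]
0.25 92 [0.67589436 0.25270965 0.3471892 ]
0.29 173 [0.6719201  0.28985783 0.34714939]
0.31 185 [0.66948996 0.31013562 0.34714726]
0.33 199 [0.66728436 0.33019161 0.34724395]
0.35 206 [0.66496761 0.35010315 0.34731283]
```

```bash
python3 -m pendant '[{"dp":[11,-1,-15],"rotation":[0.2,-0.5,-1],"hand":0.4},{"dp":[0,0,-30],"rotation":[0,0,0],"hand":0.4},{"dp":[0,0,-30],"rotation":[0,0,0],"hand":0.4},{"dp":[0,0,-15],"rotation":[0,0,0],"hand":0.4},{"dp":[0,0,0],"rotation":[0,0,0],"hand":0.4}]' 20
python3 -m pendant '[{"dp":[0,0,0],"rotation":[0,0,0],"hand":0.02},{"dp":[0,0,0],"rotation":[0,0,0],"hand":0.02},{"dp":[0,0,0],"rotation":[0,0,0],"hand":0.02},{"dp":[0,0,0],"rotation":[0,0,0],"hand":0.02},{"dp":[0,0,0],"rotation":[0,0,0],"hand":0.02},{"dp":[0,0,0],"rotation":[0,0,0],"hand":0.02}]'
python3 -c "
import numpy as np
n=np.array([.9927,.1206]);r=264.5;a0=np.arctan2(17,264)
for k in range(0,21):
  t=1.6-k*.08;x=-r*np.cos(a0+t)+r*np.cos(a0+1.6);print(round(t,2),np.round([x*n[0],x*n[1],r*np.sin(a0+t)-r*np.sin(a0+1.6)]))"
```

```text
time: 43.27
eef_pos: [0.6623, 0.3134, 0.3125]
ee_rot: [[-0.132, 0.991, 0.008], [0.991, 0.132, 0.005], [0.004, 0.009, -1.0]]
ft_force: [0.3, -0.2, 0.3]
width: 0.399
time: 43.77
eef_pos: [0.6611, 0.3157, 0.3198]
ee_rot: [[-0.136, 0.991, 0.017], [0.991, 0.136, 0.008], [0.006, 0.018, -1.0]]
ft_force: [3.1, 0.5, -8.3]
width: 0.097
1.6 [0. 0. 0.]
1.52 [-21.  -3.   1.]
1.44 [-42.  -5.   1.]
1.36 [-63.  -8.  -2.]
1.28 [-83. -10.  -6.]
1.2 [-104.  -13.  -11.]
1.12 [-123.  -15.  -18.]
1.04 [-143.  -17.  -27.]
0.96 [-161.  -20.  -37.]
0.88 [-178.  -22.  -49.]
0.8 [-195.  -24.  -62.]
0.72 [-210.  -26.  -77.]
0.64 [-225.  -27.  -92.]
0.56 [-238.  -29. -109.]
0.48 [-249.  -30. -126.]
0.4 [-259.  -32. -145.]
0.32 [-268.  -33. -164.]
0.24 [-275.  -33. -184.]
0.16 [-281.  -34. -205.]
0.08 [-284.  -35. -225.]
0.0 [-287.  -35. -246.]
```

```bash
python3 -m pendant '[{"dp":[0,0,0],"rotation":[0,0,0],"hand":0.35},{"dp":[0,0,0],"rotation":[0,0,0],"hand":0.35},{"dp":[4,-2,-15],"rotation":[0,0,0],"hand":0.35},{"dp":[0,0,-4],"rotation":[0,0,0],"hand":0.02},{"dp":[0,0,-1],"rotation":[0,0,0],"hand":0.02},{"dp":[0,0,-1],"rotation":[0,0,0],"hand":0.02},{"dp":[0,0,0],"rotation":[0,0,0],"hand":0.02},{"dp":[0,0,0],"rotation":[0,0,0],"hand":0.02}]' 20
```

```text
time: 44.43
eef_pos: [0.6661, 0.314, 0.3021]
ee_rot: [[-0.135, 0.991, 0.022], [0.991, 0.135, 0.011], [0.008, 0.023, -1.0]]
ft_force: [3.9, 0.7, -4.7]
width: 0.095
```

```bash
python3 -m pendant '[{"dp":[-21,-3,0],"rotation":[0,0,0],"hand":0.02},{"dp":[-21,-2,0],"rotation":[0,0,0],"hand":0.02},{"dp":[-21,-3,-3],"rotation":[0,0,0],"hand":0.02},{"dp":[-20,-2,-4],"rotation":[0,0,0],"hand":0.02},{"dp":[-21,-3,-5],"rotation":[0,0,0],"hand":0.02},{"dp":[-19,-2,-7],"rotation":[0,0,0],"hand":0.02},{"dp":[0,0,0],"rotation":[0,0,0],"hand":0.02}]' 20
```

```text
time: 45.02
eef_pos: [0.5406, 0.2989, 0.2822]
ee_rot: [[-0.134, 0.991, 0.029], [0.991, 0.134, 0.014], [0.01, 0.031, -0.999]]
ft_force: [4.4, 0.1, -7.4]
width: 0.099
```

```bash
python3 -m pendant '[{"dp":[-19,-2,-9],"rotation":[0,0,0],"hand":0.02},{"dp":[-18,-2,-10],"rotation":[0,0,0],"hand":0.02},{"dp":[-17,-2,-12],"rotation":[0,0,0],"hand":0.02},{"dp":[-17,-2,-13],"rotation":[0,0,0],"hand":0.02},{"dp":[-15,-2,-15],"rotation":[0,0,0],"hand":0.02},{"dp":[-15,-2,-15],"rotation":[0,0,0],"hand":0.02},{"dp":[-13,-1,-17],"rotation":[0,0,0],"hand":0.02},{"dp":[0,0,0],"rotation":[0,0,0],"hand":0.02}]' 20
```

```text
time: 45.68
eef_pos: [0.4328, 0.2869, 0.1952]
ee_rot: [[-0.133, 0.99, 0.046], [0.991, 0.132, 0.018], [0.012, 0.048, -0.999]]
ft_force: [-0.1, 1.7, -2.2]
width: 0.098
```

```bash
python3 -m pendant '[{"dp":[-11,-1,-17],"rotation":[0,0,0],"hand":0.02},{"dp":[-10,-1,-19],"rotation":[0,0,0],"hand":0.02},{"dp":[-9,-1,-19],"rotation":[0,0,0],"hand":0.02},{"dp":[-7,-1,-20],"rotation":[0,0,0],"hand":0.02},{"dp":[-6,0,-20],"rotation":[0,0,0],"hand":0.02},{"dp":[-4,0,-20],"rotation":[0,0,0],"hand":0.02},{"dp":[0,0,0],"rotation":[0,0,0],"hand":0.02}]' 20
```

```text
time: 46.27
eef_pos: [0.3871, 0.2824, 0.0842]
ee_rot: [[-0.132, 0.991, 0.037], [0.991, 0.132, 0.012], [0.007, 0.038, -0.999]]
ft_force: [-3.9, 1.3, -1.7]
width: 0.098
```

Nearly shut; follow it down, release, and back off.

```bash
python3 -m pendant '[{"dp":[-2,0,-12],"rotation":[0,0,0],"hand":0.02},{"dp":[-1,0,-8],"rotation":[0,0,0],"hand":0.02},{"dp":[0,0,-4],"rotation":[0,0,0],"hand":0.02},{"dp":[0,0,0],"rotation":[0,0,0],"hand":0.02},{"dp":[0,0,0],"rotation":[0,0,0],"hand":0.4},{"dp":[0,0,0],"rotation":[0,0,0],"hand":0.4},{"dp":[0,0,0],"rotation":[0,0,0],"hand":0.4},{"dp":[0,0,0],"rotation":[0,0,0],"hand":0.4}]' 20
python3 -m pendant '[{"dp":[0,0,15],"rotation":[0,0,0],"hand":0.4},{"dp":[0,0,40],"rotation":[0,0,0],"hand":0.4},{"dp":[0,0,40],"rotation":[0,0,0],"hand":0.4},{"dp":[0,-20,30],"rotation":[0,0,0],"hand":0.4},{"dp":[0,-40,10],"rotation":[0,0,0],"hand":0.4},{"dp":[0,-41,0],"rotation":[0,0,0],"hand":0.4},{"dp":[0,-41,0],"rotation":[0,0,0],"hand":0.4},{"dp":[0,-41,0],"rotation":[0,0,0],"hand":0.4},{"dp":[0,-41,0],"rotation":[0,0,0],"hand":0.4},{"dp":[0,-20,0],"rotation":[0,0,0],"hand":0.4}]'
python3 -m pendant '[{"dp":[0,0,0],"rotation":[0,0,0],"hand":0.4},{"dp":[0,0,0],"rotation":[0,0,0],"hand":0.4},{"dp":[0,0,0],"rotation":[0,0,0],"hand":0.4},{"dp":[0,0,0],"rotation":[0,0,0],"hand":0.4},{"dp":[0,0,0],"rotation":[0,0,0],"hand":0.4},{"dp":[0,0,0],"rotation":[0,0,0],"hand":0.4},{"dp":[0,0,0],"rotation":[0,0,0],"hand":0.4},{"dp":[0,0,0],"rotation":[0,0,0],"hand":0.4},{"dp":[0,0,0],"rotation":[0,0,0],"hand":0.4},{"dp":[0,0,0],"rotation":[0,0,0],"hand":0.4}]'
python3 - <<'E'
from h import *
im,d,C=snap("top","top11");P=cloud(C,d)
n=np.array([.9927,.1206]);y=np.array([-.1206,.9927]);r=P[...,:2]-[.536,.291];X=r@n;Y=r@y
for x in(-.09,-.05,0,.05,.09):
  s=(abs(X-x)<.01)&(abs(Y)<.15)&(P[...,2]>.05);print(x,s.sum(),np.median(P[s][:,2]))
s=(abs(X+.153)<.008)&(abs(Y)<.05)&(P[...,2]>.06);print("handle top",s.sum(),np.median(P[s][:,2]))
a=load("top0")
for nm,c,z in(("jar",(.624,-.03),(.045,.08)),("tin",(.419,-.119),(.03,.06)),("bottle",(.756,.098),(.13,.18)),("can",(.746,.218),(.10,.13)),("hammer",(.45,-.46),(.012,.05)),("file",(.33,.26),(.01,.04))):
  for t in(a,(im,d,C)):
    Q=cloud(t[2],t[1]);m=(np.hypot(Q[...,0]-c[0],Q[...,1]-c[1])<(.1 if nm in("hammer","file") else .06))&(Q[...,2]>z[0])&(Q[...,2]<z[1]);print(nm,m.sum(),np.mean(Q[m],0).round(3))
E
```

```text
time: 46.93
eef_pos: [0.3897, 0.2847, 0.0672]
ee_rot: [[-0.131, 0.991, 0.028], [0.991, 0.131, 0.009], [0.005, 0.029, -1.0]]
ft_force: [1.0, -0.6, 0.2]
width: 0.337
time: 47.77
eef_pos: [0.3951, 0.037, 0.219]
ee_rot: [[-0.14, 0.989, 0.049], [0.99, 0.139, 0.012], [0.006, 0.05, -0.999]]
ft_force: [0.2, -0.3, 0.3]
width: 0.399
time: 48.6
eef_pos: [0.3972, 0.0374, 0.2218]
ee_rot: [[-0.14, 0.989, 0.054], [0.99, 0.139, 0.012], [0.005, 0.055, -0.998]]
ft_force: [-0.5, 0.4, -0.1]
width: 0.401
-0.09 806 0.1143312758682724
-0.05 813 0.11458201804934426
0 802 0.1145078160106042
0.05 786 0.11431442003526593
0.09 783 0.11427274451646932
handle top 125 0.10118533549918614
jar 226 [ 0.626 -0.028  0.058]
jar 225 [ 0.626 -0.028  0.058]
tin 506 [ 0.417 -0.119  0.039]
tin 501 [ 0.418 -0.119  0.039]
bottle 99 [0.756 0.101 0.149]
bottle 98 [0.756 0.101 0.149]
can 435 [0.744 0.218 0.113]
can 432 [0.744 0.218 0.114]
hammer 559 [ 0.461 -0.465  0.023]
hammer 564 [ 0.461 -0.465  0.023]
file 391 [0.317 0.29  0.019]
file 388 [0.317 0.29  0.019]
```

View pics/top11.png

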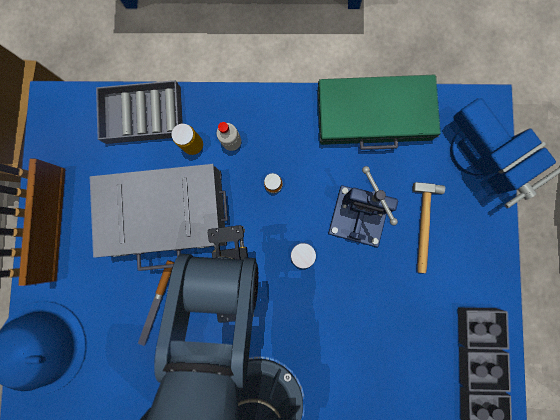

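The lid is level and shut (chest around pixel (155,210)). The bench is free of tees, the vise is empty, and the other things have not moved. Handing in.

```bash
python3 -c "
from workcell import close_job
print(close_job())"
```

```text
the job is handed in; nothing more can be done
None
```

The pipe with its elbow and both tees are packed in the chest, the lid is shut, and the job is handed in. It used about 49 s of robot time. No verdict was reported.

**What I did:**
- I lifted the lid by its handle past the balance point and let the struts take it to fully open.
- I backed the vise screw off in two strokes, gripping the screw head. That is about 475°, or 8.3 rad, by the bar's angle in the wrist images; the T-handle rose 8 mm, which agrees.
- I drew the pipe out along its axis and laid it in the tub, then added the two tees. I found only two on the bench.
- I pulled the lid down by its handle and moved the arm clear.

**Last checks:**
- **Chest:** the lid top is level at 114 mm and the handle's top side reads 101 mm, as when shut at the start. Before closing, the pipe and tees lay in the tub with nothing above 61 mm.
- **Other things:** the jar, tin, bottle, can, hammer and file are within about 1 mm of where they started.

**What disagreed:**
- The real fingertips sit about 22 mm behind the reported TCP. The first two tries at the lid handle closed on nothing because of this, and I allowed for the offset afterwards.
- The tool reading drifted a few millimetres and up to about 3° while holding still, so I corrected it along the way.

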